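# Clamp the drain-rail bar with a U-clamp

### The arm

A 6-joint arm with a two-finger parallel gripper is mounted at the origin on the work surface. World frame = base frame: x ahead of the robot, y to its left, z up, the work surface at z = 0. Lengths are in m, angles in rad, forces in N, time in s.
With the tool pointing down it reaches from about 0.35 to 0.925 m from the base axis. Payload 6.4 kg.
Tool frame: the origin (TCP) lies midway between the tips of the shut fingers; the grasp point (between the pads) lies 19 mm behind it; y points along the fingers, z is the direction in which the jaws open and shut, and the axes are right-handed (so a half turn about y gives the same grasp; the last joint's range is limited). The gripper opens to 94 mm and grips with 3 to 60 N. Pads are 16 mm wide; open, the fingers measure 119 mm over their backs; the gripper's body (75 mm by 177 mm) begins 78 mm behind the grasp point.
Start: joints at [-1.411, 0.245, 1.558, -0, 1.339, -0.174], TCP at [0.213, -0.614, 0.205] pointing down, gripper open.
Joint ranges: [-3.13, 3.13], [-1.02, 2.26], [0.13, 2.54], [-0.95, 4.09], [0.21, 2.88], [-2.74, 2.74]. Speed limits (rad/s): [2.57, 2.57, 3.14, 3.14, 3.14, 3.14].

### API

Orientations are given as a 3x3 rotation matrix whose columns are the frame's x, y, z axes.
In Python, from cell import arm, vision, order gives the robot as it stands.
- The arm moves only by the tool servo_tool, never from a script. Its argument "deltas" is a list of rows, each an object of numbers: "dx", "dy", "dz": the shift along the tool's x, y, z in m; "yaw": the turn about the tool's y in rad; "claw": the finger opening in m, from 0 to 0.094. In form: [{"dx": .., "dy": .., "dz": .., "yaw": .., "claw": ..}, ...]. A call has 1 to 20 rows; each row shifts and turns the commanded pose from where the row before left it, along the tool's axes as they then stand; what a row does not reach is not made up. A row lasts 1/10 s, in which the tool goes at most 50 mm and 8.59 degrees, less where a joint would pass 70% of its speed; a pose out of reach is approached as far as the arm can. A call with a gripper value outside its range is refused whole. The fingers move at their own pace and stop on an object; "squeeze" is the grip in N (left out, the last holds). Time passes only in rows, so rows that do not move let the fingers close. It gives the time, the measured TCP pose, the force and the opening at its end, in the units of the state.
- arm.get_state(): the state, without advancing time (a new reading comes with each control period).
- vision.get_image(name): name is "side" or "top"; returns (picture, depth): 400x640x3 uint8, blue, green, red; 400x640 float32, m along the optical axis (not along the pixel's ray), 0 where there is no reading.
- vision.camera_params(name): a dict with "fov_y" (degrees; the focal length in pixels is half the picture's height over the tangent of half this angle, whatever the lens; pixels are square), "cx", "cy" (the principal point, pixels), "rvec" (rotation vector, rad) and "tvec" (3), from world to camera coordinates, as OpenCV has them. Camera axes: x right, y down, z forward; pixel columns grow to the right and rows downward; lengths in m; the calibration is good to about 2 mm. A picture is of the moment at which its call begins. camera_params takes no time and is no camera call.
- order.finish_job(): hands the job in, once; it reports no verdict.
The state is a dict: "time": time; "joint_positions": joint angles; "dq": joint speeds; "tau": joint torques, N m; "eef_pos": TCP position; "orientation": TCP orientation; "contact_force": force on the tool from outside, world axes, zero at the start; "torque": the same for the moment, N m; "opening": finger opening in m.
Only numpy, scipy, OpenCV 4.12 (cv2) and the standard library are available. Lean on these libraries where they do the work, as an engineer would, in place of code of your own. Each camera call takes 0.05 s, during which the arm holds its last target.

### The job

Take the wide U-clamp out of its parking block, pass both its legs down astride the drain-rail bar and through the two holes in the plate beneath it, press it fully home so that its bow sits on the bar, then ease the push off before letting go (else the springs throw it back up). The hole plate may have slid up to a centimetre along the bar, so feel for the holes gently: the cradle rides on soft springs and must never be pushed down near its stops (keep it under 10 mm of travel, about 28 N). Leave the narrow clamp and the other things on the bench alone.

Things in the scene. Friction and masses are not known exactly. Their poses are not given: they have to be found in the camera images.
- wide_grip (a point): Centre of the flat grip tab of the WIDE U-clamp, which stands legs down. Tab 36 mm (x) by 10 mm (y, grip across this) by 46 mm tall. U of 8 mm round steel bar, legs 32 mm apart between centres along x, y across the U, z up (a half turn about z is the same). Below this point: top of the bow 22 mm, underside of the bow 30 mm, rounded leg tips 88 mm. 0.13 to 0.21 kg.
- narrow_grip (a point): The same point on the NARROW U-clamp (legs only 20 mm apart, too narrow for the bar), otherwise alike, in a like block. Not needed: leave it where it is.
- wide_block: Parking block of the wide clamp: grey plastic, fixed, 72 mm (x) by 44 mm (y) by 36 mm tall, origin at the centre of its underside. Two blind holes 10 mm wide and 30 mm deep, in line along x, hold the legs loosely: lift the clamp straight up more than 30 mm to clear.
- bar_top (a point): Top of the level steel drain-rail bar at mid-length. Bar 20 mm in diameter, 160 mm long, along this frame's y; x across the bar, z up. It is fixed in a sprung aluminium cradle. The upper face of the hole plate is 24 mm below this point. With the clamp home its bow rests on the bar and its tab centre is 30 mm above this point.
- stand: Fixed grey base under the bar, 116 (x) by 136 (y) mm, origin under its centre, axes as bar_top. The 24 mm thick steel plate under the bar has two chamfered 10.5 mm holes at x = -16 and +16 mm; it was left up to 10 mm either way along y (not measured; look or feel; sliding it takes 14 N). Plungers in the holes grip the legs: the clamp does not sink by its weight, it needs a push of some 7 to 19 N.
- cradle (a joint): How far the sprung cradle (bar and plate together) is pushed down, in m: 0 at rest, 0.012 on its stops. It starts to sink at about 4 N of downward push, then 1 mm for each 2.4 N (0.010 at about 28 N), and springs back when let go. bar_top goes down with it.
- amber_a: Bystander: amber bottle, 64 mm wide, 150 mm tall, origin at the centre of its underside, standing loose on the bench.
- amber_b: Bystander: amber bottle, 56 mm wide, 125 mm tall, origin at the centre of its underside, standing loose on the bench.
- cup: Bystander: clear cup, 60 mm wide, 70 mm tall, origin at the centre of its underside, standing loose on the bench.
- jar: Bystander: low glass jar, 52 mm wide, 55 mm tall, origin at the centre of its underside, standing loose on the bench.
- slide_box: Bystander: flat slide box 87 x 62 x 34 mm, origin at the centre of its underside, standing loose on the bench.
- wash: Bystander: white bottle, 56 mm wide, 110 mm tall, origin at the centre of its underside, standing loose on the bench.
Mind the look-alikes: they are no part of the job. Of the things that look like the stand, the smallest one is meant.

How it is judged:
On the way, in this order (a step that is already met when the one before it is completed fails the run):
1. the wide clamp is lifted clear of its parking block (z of wide_grip in the frame of wide_block above 0.13 m), for 0.05 s.
2. both legs are astride the bar and have entered the two holes of the plate (x of wide_grip in the frame of bar_top between -0.003 and 0.003 m and y of wide_grip in the frame of bar_top between -0.015 and 0.015 m and angle between the x axis of wide_grip and the x axis of bar_top, either way round below 0.12 rad and z of wide_grip in the frame of bar_top below 0.056 m), for 0.05 s.
At the end, for the whole second after the job is handed in: The wide clamp is home and let go: tab centre under 32 mm above the bar top (30 when touching), within 3 mm of the bar's centre line and 15 mm of mid-length, square across the bar within 0.12 rad, upright within 0.15 rad; cradle sprung back (under 3 mm down) and still (x of wide_grip in the frame of bar_top between -0.003 and 0.003 m and y of wide_grip in the frame of bar_top between -0.015 and 0.015 m and angle between the x axis of wide_grip and the x axis of bar_top, either way round below 0.12 rad and z of wide_grip in the frame of bar_top below 0.032 m and angle between wide_grip's own z axis and vertical below 0.15 rad and value of joint cradle below 0.003 m and velocity of joint cradle below 0.02 m/s).
It fails at once if the cradle is pushed down 10 mm or more on its springs (value of joint cradle above 0.01 m).
It fails at once if the narrow clamp is shifted by more than 20 mm (distance of narrow_grip from where it was at the start of the episode above 0.02 m).
It fails at once if another thing on the bench is shifted by more than 30 mm (distance of any of amber_a, amber_b, cup, jar, slide_box, wash from where it was at the start of the episode above 0.03 m).
It also fails if it takes over 72 s, if anything falls off the work surface, if the arm or the gripper's body presses on something with over 40 N, if the wrist force passes 120 N, or if a joint passes its speed limit or range.

## Working session

There is one attempt and no reset: what is moved stays moved. The work goes in short steps, Python scripts to look and compute and a tool call to move; the robot and the scene stay as the last step left them, time stands still between calls to the robot, and variables do not carry over. Pictures are saved under pics/ and viewed, and the job is handed in when it is done.

Besides the shell and the picture viewer there is one more tool, called after "Emit:" as name([rows], argument=value, ...), one row to a line, values as JSON. servo_tool: Moves the arm, as the interface text tells. Its arguments: {"type":"object","properties":{"deltas":{"type":"array"},"squeeze":{"type":"number"}},"required":["deltas"]}

```bash
mkdir -p pics; ls; cat > h.py <<'E'
import numpy as np, cv2
from cell import arm, vision, order
def cam(n):
    p=vision.camera_params(n); f=200/np.tan(np.radians(p["fov_y"])/2)
    R=cv2.Rodrigues(np.array(p["rvec"],float))[0]; t=np.array(p["tvec"],float).ravel()
    return f,p["cx"],p["cy"],R,t
def onplane(n,u,v,z):
    f,cx,cy,R,t=cam(n); d=R.T@np.array([(u-cx)/f,(v-cy)/f,1]); c=-R.T@t
    return c+d*(z-c[2])/d[2]
def proj(n,P):
    f,cx,cy,R,t=cam(n); q=R@np.array(P)+t; return f*q[0]/q[2]+cx, f*q[1]/q[2]+cy
def cloud(n,dep):
    f,cx,cy,R,t=cam(n); v,u=np.mgrid[:400,:640]
    q=np.stack([(u-cx)/f*dep,(v-cy)/f*dep,dep],-1)
    P=(q-t)@R; P[dep==0]=np.nan; return P
E
python3 - <<'E'
from h import *
for n in("side","top"):
    im,d=vision.get_image(n); cv2.imwrite(f"pics/{n}0.png",im); np.savez(f"{n}0.npz",im=im,d=d)
    p=vision.camera_params(n); print(p); f,cx,cy,R,t=cam(n); print(f,-R.T@t)
print(arm.get_state())
E
```

```text
pics
{'fov_y': 54.27682885663566, 'cx': 317.8671991487295, 'cy': 201.65089305768657, 'rvec': array([ 0.62977539, -2.46697385,  1.3383454 ]), 'tvec': array([0.43924   , 0.17637272, 0.84413051])}
390.1889556985144 [0.06736286 0.74440474 0.61475139]
{'fov_y': 45.6703562026035, 'cx': 321.3098123953365, 'cy': 194.68969135800415, 'rvec': array([ 2.15551623, -2.11345728,  0.16132658]), 'tvec': array([4.27917172e-04, 5.28040752e-01, 1.27694796e+00])}
474.964677452357 [ 0.3188549  -0.00229903  1.34452579]
{'time': 0.1, 'joint_positions': array([-1.41110447e+00,  2.45745929e-01,  1.55887586e+00,  1.22133883e-05,
        1.33868010e+00, -1.74101211e-01]), 'dq': array([-0.00129875, -0.00101942, -0.00346101,  0.00083034,  0.00095712,
       -0.00093383]), 'tau': array([-2.60751185e-04, -4.16912627e+01, -3.15527129e+01,  6.87403302e-02,
        3.09942628e-02, -4.44702152e-05]), 'eef_pos': array([ 0.2128812 , -0.61358903,  0.20446319]), 'orientation': array([[-9.44807388e-01, -2.60058134e-04,  3.27626207e-01],
       [-3.27626165e-01,  1.68938021e-03, -9.44805928e-01],
       [-3.07780762e-04, -9.99998539e-01, -1.68134075e-03]]), 'contact_force': array([0.11924821, 0.91097212, 0.06890783]), 'torque': array([-0.00949598, -0.00499118,  0.01510818]), 'opening': 0.09406846397287169}
```

View pics/side0.png

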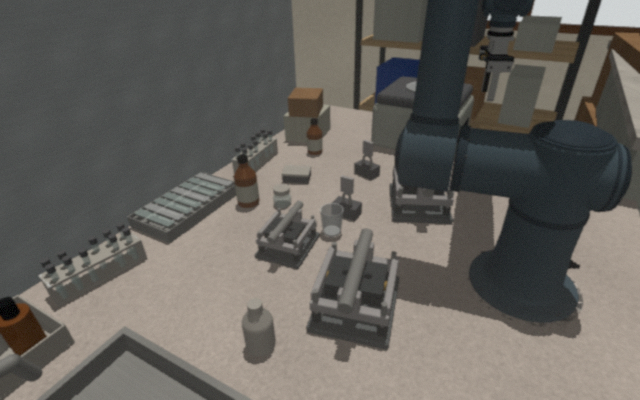

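View pics/top0.png

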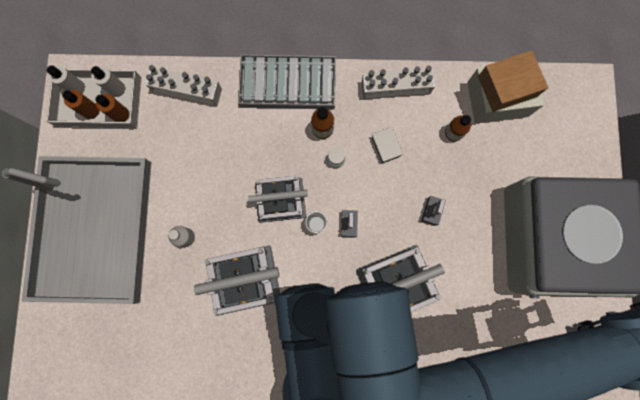

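Top view: stand look-alikes are at (279,198) (smallest), (240,280) and (400,280). Clamps are at (348,223) and (432,209). I'll crop these to tell wide from narrow.

```bash
python3 - <<'E'
from h import *
s=np.load("side0.npz");t=np.load("top0.npz")
def c(im,x,y,w,h,k): return cv2.resize(im[y:y+h,x:x+w],None,fx=k,fy=k,interpolation=cv2.INTER_CUBIC)
a=np.hstack([c(s["im"],325,135,66,90,6),c(t["im"],325,190,66,50,6).copy() if 0 else np.vstack([c(t["im"],320,195,66,45,6),c(t["im"],400,186,66,45,6)])])
cv2.imwrite("pics/clamps.png",a)
cv2.imwrite("pics/stand.png",np.hstack([c(t["im"],235,165,80,66,5),c(s["im"],250,195,72,66,5)]))
P=cloud("top",t["d"]);Q=cloud("side",s["d"])
np.set_printoptions(precision=3,suppress=True)
for u,v in[(279,198),(265,199),(300,197),(348,218),(348,213),(432,205),(434,200),(200,150),(545,250)]: print(u,v,P[v,u])
for u,v in[(347,185),(367,150),(290,217)]: print(u,v,Q[v,u])
E
```

```text
279 198 [0.511 0.124 0.08 ]
265 199 [0.506 0.161 0.086]
300 197 [0.516 0.068 0.071]
348 218 [ 0.466 -0.065  0.024]
348 213 [ 0.478 -0.064  0.042]
432 205 [ 0.506 -0.297  0.034]
434 200 [ 0.52  -0.303  0.036]
200 150 [0.66  0.367 0.001]
545 250 [ 0.379 -0.528  0.2  ]
347 185 [ 0.449 -0.062  0.094]
367 150 [ 0.492 -0.296  0.088]
290 217 [0.511 0.12  0.085]
```

View pics/clamps.png

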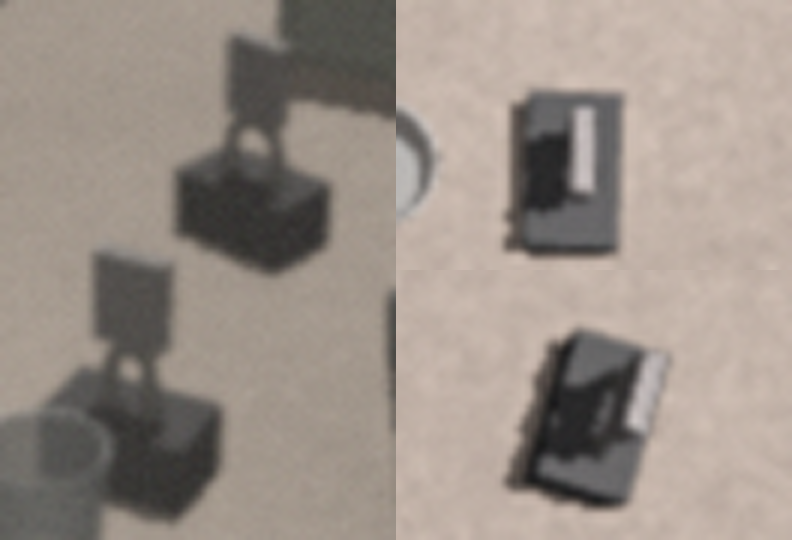

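View pics/stand.png

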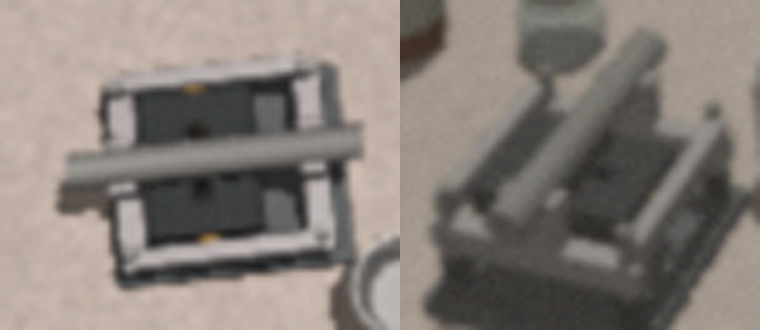

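Side crop: leg spacing relative to tab width is about 0.83 for the far clamp (256,110 in the crop), so it is wide (32/36). It is about 0.56 for the near clamp, so that one is narrow (20/36). The wide clamp is therefore at top pixel (440,207). The stand crop shows the plate holes at about (274.6,191) and (275.6,202.6). Next I'll measure these points.

```bash
python3 - <<'E'
from h import *
np.set_printoptions(precision=4,suppress=True)
s=np.load("side0.npz");t=np.load("top0.npz");im=t["im"];g=cv2.cvtColor(im,cv2.COLOR_BGR2GRAY)
hsv=cv2.cvtColor(im,cv2.COLOR_BGR2HSV)
print(hsv[206,441],hsv[207,425],hsv[195,460],g[206,441],g[195,460])
# block + tab : low saturation vs bench
k=4
big=cv2.resize(im[180:235,395:470],None,fx=k,fy=k,interpolation=cv2.INTER_CUBIC)
h2=cv2.cvtColor(big,cv2.COLOR_BGR2HSV)
def topx(p): return (p[0]+.5)/k-.5+395,(p[1]+.5)/k-.5+180
b=((h2[...,2]<120)|(h2[...,1]<20)).astype(np.uint8)
tab=((h2[...,1]<25)&(h2[...,2]>140)).astype(np.uint8)
cv2.imwrite("pics/masks.png",np.hstack([big,cv2.merge([b*255]*3),cv2.merge([tab*255]*3)]))
cs,_=cv2.findContours(tab,0,2); c=max(cs,key=cv2.contourArea); r=cv2.minAreaRect(c); print("tab",r)
B=cv2.boxPoints(r); W=np.array([onplane("top",*topx(p),0.117) for p in B]); print(W, W.mean(0)); e=[np.linalg.norm(W[i]-W[(i+1)%4]) for i in range(4)];print(e)
# depth of bar
for n,d in(("top",t["d"]),("side",s["d"])):
    P=cloud(n,d)
    m=(P[...,0]>.42)&(P[...,0]<.6)&(P[...,1]>.03)&(P[...,1]<.22)&(P[...,2]>.01)
    print(n,"stand z pct",np.percentile(P[m][:,2],[5,25,50,75,95,99]))
    m=(P[...,0]>.46)&(P[...,0]<.56)&(P[...,1]>-.34)&(P[...,1]<-.25)&(P[...,2]>.06)
    q=P[m]; print(n,"tab",len(q),q.mean(0) if len(q) else 0, q[:,2].max() if len(q) else 0)
E
```

```text
[  0  11 191] [20 19 40] [ 12  34 193] 185 181
tab ((187.34988403320312, 105.92314147949219), (17.59718894958496, 58.79863357543945), 15.018359184265137)
[[ 0.4745 -0.2925  0.117 ]
 [ 0.512  -0.3031  0.117 ]
 [ 0.5092 -0.3141  0.117 ]
 [ 0.4717 -0.3034  0.117 ]] [ 0.4919 -0.3033  0.117 ]
[np.float64(0.03898692493766417), np.float64(0.011353810881152566), np.float64(0.03897110541306008), np.float64(0.011300739064455712)]
top stand z pct [0.0115 0.0496 0.0631 0.0694 0.0888 0.0917]
top tab 107 [ 0.4918 -0.3006  0.1038] 0.12193644688308722
side stand z pct [0.0116 0.0221 0.0551 0.0652 0.0871 0.0888]
side tab 178 [ 0.4923 -0.2969  0.0925] 0.11867671317659854
```

View pics/masks.png

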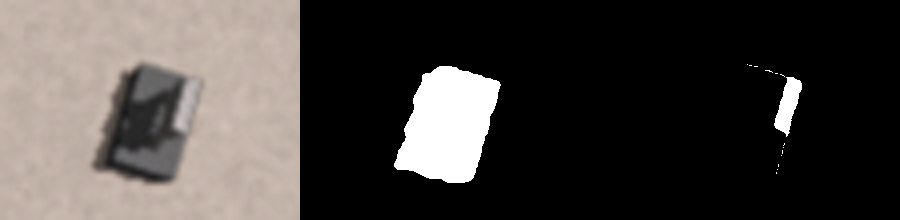

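Tab mask: a clean rectangle at (442,206) px, 39×11 mm against 36×10 nominal. Now the bar, its ends and the holes.

```bash
python3 - <<'E'
from h import *
np.set_printoptions(precision=4,suppress=True)
t=np.load("top0.npz");s=np.load("side0.npz");im=t["im"]
def mk(im,x,y,w,h,k):
    return cv2.resize(im[y:y+h,x:x+w],None,fx=k,fy=k,interpolation=cv2.INTER_CUBIC)
P=cloud("top",t["d"]);Q=cloud("side",s["d"])
# bar by depth: points high
for n,C in(("top",P),("side",Q)):
    m=(C[...,0]>.45)&(C[...,0]<.57)&(C[...,1]>.02)&(C[...,1]<.23)&(C[...,2]>.078)
    q=C[m]; l=cv2.fitLine(q[:,:2].astype(np.float32),cv2.DIST_HUBER,0,.01,.01).ravel(); d=l[:2]; a=(q[:,:2]-l[2:])@d
    print(n,len(q),l,"ends",l[2:]+a.min()*d,l[2:]+a.max()*d,a.max()-a.min(),"ztop",np.percentile(q[:,2],[50,90,97]))
# sat mask on top
k=8; big=mk(im,235,165,80,66,k); 
g=cv2.cvtColor(big,cv2.COLOR_BGR2GRAY)
for u in(250,254,258,268,272,282,288,303,306): print(u,im[185:212,u].mean(1).astype(int))
b=cv2.copyMakeBorder(mk(im,240,170,72,60,11),0,0,0,0,0); cv2.imwrite("pics/st2.png",b)
cv2.imwrite("pics/st3.png",mk(s["im"],250,195,72,70,8))
E
```

```text
top 445 [ 0.1279 -0.9918  0.5165  0.1223] ends [0.5056 0.207 ] [0.526  0.0485] 0.15978748892935002 ztop [0.0864 0.0905 0.0923]
side 411 [ 0.1301 -0.9915  0.5089  0.1535] ends [0.5013 0.2113] [0.5224 0.0506] 0.16207585721175974 ztop [0.0861 0.0886 0.0895]
250 [178 177 178 179 178 180 181 182 186 178 146 126 139 150 144 126 102  79
  80  83  85  80 106 165 186 186 186]
254 [158 146 121 138 154 169 172 166 167 172 142 129 145 148 135 115  90  76
  80  84  83  95 139 159 175 184 185]
258 [155 175 176 173 177 176 167 155 159 137 123 132 148 145 127 104 110 156
 131  83 100 110 111 106 102  98 102]
268 [ 62  62  61  62  60  63  61  62  76 109 135 146 144 125 104  66  40  53
  62  62  62  59  59  60  61  62  59]
272 [ 62  60  65  62  59  48  42  58 100 126 141 144 135 116  93  57  50  58
  57  58  60  61  61  62  61  60  55]
282 [ 63  63  64  63  61  61  66  98 123 140 140 135 115  94  54  42  53  61
  61  62  63  61  62  61  63  56  32]
288 [ 98 100 100 100  99  95  98 116 133 143 138 124 102  67  44  41  39  51
  84  96  95  97  92  87  83  70  94]
303 [153 146 139 131 110 107 123 138 138 130 109  85  74  74  67  68  91 101
 103  99  98 100  98  98  96  96  95]
306 [176 179 180 175 140 122 134 140 135 124 110 123 169 187 189 191 189 187
 186 186 180 175 177 172 171 169 169]
```

View pics/st2.png

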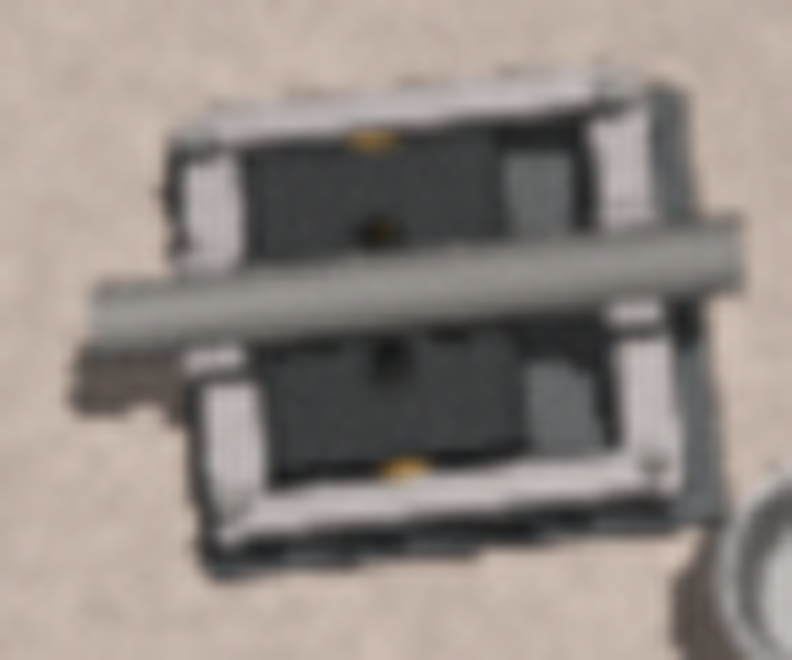

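View pics/st3.png

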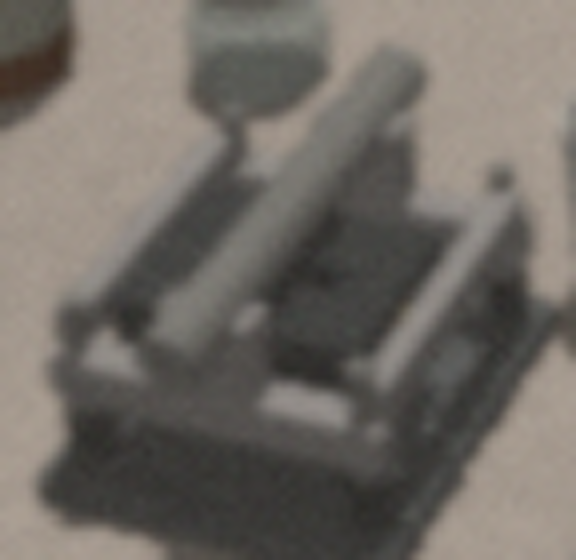

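```bash
python3 - <<'E'
from h import *
np.set_printoptions(precision=4,suppress=True)
cp=lambda x,y:((x+.5)/11-.5+240,(y+.5)/11-.5+170)
for u,v in[(250,198),(272,196.0),(282,195.0),(306,192.4)]: print("axis",onplane("top",u,v,.079))
e=[onplane("top",*cp(*p),.079)for p in[(90,318),(745,252)]]; print("ends",e,np.linalg.norm(e[0]-e[1]),(e[0]+e[1])/2)
d=(e[1]-e[0]);print("bar ang",np.degrees(np.arctan2(d[1],d[0])))
m=(e[0]+e[1])/2; d=d/np.linalg.norm(d); x=np.array([-d[1],d[0],0])
for p in[(379,235),(390,362),(372,140),(407,467)]:
    w=onplane("top",*cp(*p),.065); print("hole/mark",p,w,"along(-y..)",(w-m)@d,"x",(w-m)@x)
k=lambda x,y:((x+.5)/8-.5+250,(y+.5)/8-.5+195)
# side view: centreline pts
for p in[(175,325),(400,70)]: print("side",onplane("side",*k(*p),.079))
w=onplane("side",*k(325,268),.065); print("side hole?",w,(w-m)@d,(w-m)@x)
# stand corners base top view
st=arm.get_state(); print(st["eef_pos"])
E
```

```text
axis [0.5093 0.2027 0.079 ]
axis [0.5159 0.1435 0.079 ]
axis [0.5191 0.1166 0.079 ]
axis [0.5275 0.0519 0.079 ]
ends [array([0.5079, 0.2088, 0.079 ]), array([0.5274, 0.0485, 0.079 ])] 0.16144083025647535 [0.5177 0.1286 0.079 ]
bar ang -83.0708755592083
hole/mark (379, 235) [0.5323 0.1401 0.065 ] along(-y..) -0.009664047541549921 x 0.015869053122558263
hole/mark (390, 362) [0.5004 0.1363 0.065 ] along(-y..) -0.009656315720446984 x -0.01618310882412996
hole/mark (372, 140) [0.5562 0.1427 0.065 ] along(-y..) -0.009365046508380773 x 0.03997902736409892
hole/mark (407, 467) [0.4744 0.1311 0.065 ] along(-y..) -0.007707870125442629 x -0.04269196339055955
side [0.5137 0.1928 0.079 ]
side [0.5267 0.0509 0.079 ]
side hole? [0.5017 0.135  0.065 ] -0.00822061320524667 -0.015043885397042258
[ 0.2129 -0.6136  0.2045]
```

Holes come out at x = ±16 mm and about 9 mm toward +Y along the bar, and the bar length is 161 mm against 160. The choice and scale check out. Before moving I'll check the clearance around the machine at the right.

```bash
python3 - <<'E'
from h import *
np.set_printoptions(precision=3,suppress=True)
t=np.load("top0.npz");P=cloud("top",t["d"])
for v in(180,200,250,285,292,300,310): print(v,[tuple(P[v,u].round(3)) for u in(495,510,540,600)])
def axes(a): # world angle of tool z
    print("toolz",np.cos(a),np.sin(a),"toolx",np.sin(a),-np.cos(a))
st=arm.get_state();R=st["orientation"]
p=st["eef_pos"]
for g in[(0.22,-0.38,.25),(.492,-.303,.25)]:
    print(g,R.T@(np.array(g)-p))
E
```

```text
180 [(np.float64(0.587), np.float64(-0.487), np.float64(0.001)), (np.float64(0.588), np.float64(-0.53), np.float64(0.001)), (np.float64(0.551), np.float64(-0.528), np.float64(0.194)), (np.float64(0.552), np.float64(-0.67), np.float64(0.201))]
200 [(np.float64(0.529), np.float64(-0.485), np.float64(-0.001)), (np.float64(0.519), np.float64(-0.501), np.float64(0.067)), (np.float64(0.5), np.float64(-0.524), np.float64(0.195)), (np.float64(0.503), np.float64(-0.668), np.float64(0.199))]
250 [(np.float64(0.387), np.float64(-0.48), np.float64(-0.0)), (np.float64(0.385), np.float64(-0.502), np.float64(0.051)), (np.float64(0.379), np.float64(-0.517), np.float64(0.197)), (np.float64(0.382), np.float64(-0.657), np.float64(0.203))]
285 [(np.float64(0.29), np.float64(-0.474), np.float64(0.005)), (np.float64(0.292), np.float64(-0.5), np.float64(0.044)), (np.float64(0.296), np.float64(-0.514), np.float64(0.195)), (np.float64(0.299), np.float64(-0.655), np.float64(0.196))]
292 [(np.float64(0.271), np.float64(-0.474), np.float64(0.003)), (np.float64(0.272), np.float64(-0.516), np.float64(0.002)), (np.float64(0.279), np.float64(-0.531), np.float64(0.154)), (np.float64(0.283), np.float64(-0.658), np.float64(0.188))]
300 [(np.float64(0.249), np.float64(-0.475), np.float64(-0.001)), (np.float64(0.25), np.float64(-0.514), np.float64(0.003)), (np.float64(0.252), np.float64(-0.598), np.float64(0.001)), (np.float64(0.255), np.float64(-0.763), np.float64(0.001))]
310 [(np.float64(0.223), np.float64(-0.473), np.float64(0.001)), (np.float64(0.223), np.float64(-0.515), np.float64(-0.001)), (np.float64(0.225), np.float64(-0.597), np.float64(-0.0)), (np.float64(0.229), np.float64(-0.76), np.float64(0.002))]
(0.22, -0.38, 0.25) [-0.083 -0.045 -0.218]
(0.492, -0.303, 0.25) [-0.365 -0.045 -0.202]
```

Emit:
servo_tool([
  {"dy": -0.03},
  {"dy": -0.03},
  {"dz": -0.03},
  {"dz": -0.03},
  {"dz": -0.03},
  {"dz": -0.03},
  {"dz": -0.03},
  {"dz": -0.03},
  {"dz": -0.02},
  {"dx": -0.03},
  {"dx": -0.03},
  {"dx": -0.03},
  {"dx": -0.03},
  {"dx": -0.03},
  {"dx": -0.03},
  {"dx": -0.03},
  {"dx": -0.03},
  {"dx": -0.03},
  {"dx": -0.03},
  {"dx": -0.03},
])

```text
validation failed for argument at $.de...
```

Emit:
servo_tool([
  {"yaw": 0.12,"claw": 0.05},
  {"yaw": 0.12},
  {"yaw": 0.12},
  {"yaw": 0.12},
  {"yaw": 0.129},
  {"dx": 0},
])

```text
validation failed for argument at $.de...
```

```bash
cat > to.py <<'E'
from h import *
import sys
np.set_printoptions(precision=4,suppress=True)
st=arm.get_state();R=st["orientation"];p=st["eef_pos"];g=np.array(list(map(float,sys.argv[1:4])))
print("p",p,"zang",np.arctan2(R[1,2],R[0,2]),"local delta",R.T@(g-p),"F",st["contact_force"],"tq",st["torque"],"open",st["opening"],"t",st["time"],"q",st["joint_positions"],"tilt",R[:,1])
E
python3 to.py 0.492 -0.303 0.15
```

```text
p [ 0.2129 -0.6136  0.2045] zang -1.2370058222125244 local delta [-0.3655  0.0549 -0.2019] F [0.1192 0.911  0.0689] tq [-0.0095 -0.005   0.0151] open 0.09406846397287169 t 0.1 q [-1.4111  0.2457  1.5589  0.      1.3387 -0.1741] tilt [-0.0003  0.0017 -1.    ]
```

Emit:
servo_tool([
  {"dx": 0,"dy": -0.03,"dz": 0,"yaw": 0,"claw": 0.094},
  {"dx": 0,"dy": -0.03,"dz": 0,"yaw": 0,"claw": 0.094},
  {"dx": 0,"dy": 0,"dz": -0.03,"yaw": 0,"claw": 0.094},
  {"dx": 0,"dy": 0,"dz": -0.03,"yaw": 0,"claw": 0.094},
  {"dx": 0,"dy": 0,"dz": -0.03,"yaw": 0,"claw": 0.094},
  {"dx": 0,"dy": 0,"dz": -0.03,"yaw": 0,"claw": 0.094},
  {"dx": 0,"dy": 0,"dz": -0.03,"yaw": 0,"claw": 0.094},
  {"dx": 0,"dy": 0,"dz": -0.03,"yaw": 0,"claw": 0.094},
  {"dx": 0,"dy": 0,"dz": -0.02,"yaw": 0,"claw": 0.094},
  {"dx": -0.03,"dy": 0,"dz": 0,"yaw": 0,"claw": 0.094},
  {"dx": -0.03,"dy": 0,"dz": 0,"yaw": 0,"claw": 0.094},
  {"dx": -0.03,"dy": 0,"dz": 0,"yaw": 0,"claw": 0.094},
  {"dx": -0.03,"dy": 0,"dz": 0,"yaw": 0,"claw": 0.094},
  {"dx": -0.03,"dy": 0,"dz": 0,"yaw": 0,"claw": 0.094},
  {"dx": -0.03,"dy": 0,"dz": 0,"yaw": 0,"claw": 0.094},
  {"dx": -0.03,"dy": 0,"dz": 0,"yaw": 0,"claw": 0.094},
  {"dx": -0.03,"dy": 0,"dz": 0,"yaw": 0,"claw": 0.094},
  {"dx": -0.03,"dy": 0,"dz": 0,"yaw": 0,"claw": 0.094},
  {"dx": -0.03,"dy": 0,"dz": 0,"yaw": 0,"claw": 0.094},
  {"dx": -0.03,"dy": 0,"dz": 0,"yaw": 0,"claw": 0.094},
])

```text
time: 2.1
eef_pos: [0.4602, -0.3162, 0.2649]
orientation: [[-0.945, -0.001, 0.328], [-0.328, 0.001, -0.945], [0.0, -1.0, -0.001]]
contact_force: [-0.0, -0.3, 0.1]
opening: 0.0941
```

Emit:
servo_tool([
  {"dx": 0,"dy": 0,"dz": 0,"yaw": 0.12,"claw": 0.06},
  {"dx": 0,"dy": 0,"dz": 0,"yaw": 0.12,"claw": 0.06},
  {"dx": 0,"dy": 0,"dz": 0,"yaw": 0.12,"claw": 0.06},
  {"dx": 0,"dy": 0,"dz": 0,"yaw": 0.12,"claw": 0.06},
  {"dx": 0,"dy": 0,"dz": 0,"yaw": 0.129,"claw": 0.06},
  {"dx": 0,"dy": 0,"dz": 0,"yaw": 0,"claw": 0.06},
  {"dx": 0,"dy": 0,"dz": 0,"yaw": 0,"claw": 0.06},
])

```text
time: 2.8
eef_pos: [0.4591, -0.3169, 0.2651]
orientation: [[-0.963, -0.0, -0.269], [0.269, 0.0, -0.963], [0.001, -1.0, -0.0]]
contact_force: [0.1, 0.2, 0.1]
opening: 0.0601
```

```bash
python3 to.py 0.492 -0.303 0.150; python3 - <<'E'
from h import *
im,d=vision.get_image("side"); cv2.imwrite("pics/s1.png",cv2.resize(im[60:220,290:460],None,fx=3.5,fy=3.5))
im,d=vision.get_image("top"); cv2.imwrite("pics/t1.png",im)
E
```

```text
p [ 0.4591 -0.3169  0.2651] zang -1.8433548824926735 local delta [-0.028   0.1151 -0.0222] F [0.1034 0.1561 0.0939] tq [0.0179 0.0277 0.0025] open 0.06006831039416278 t 2.8 q [-0.8074 -0.0157  1.7323 -0.      1.4257  1.0359] tilt [-0.0005  0.0005 -1.    ]
```

View pics/s1.png

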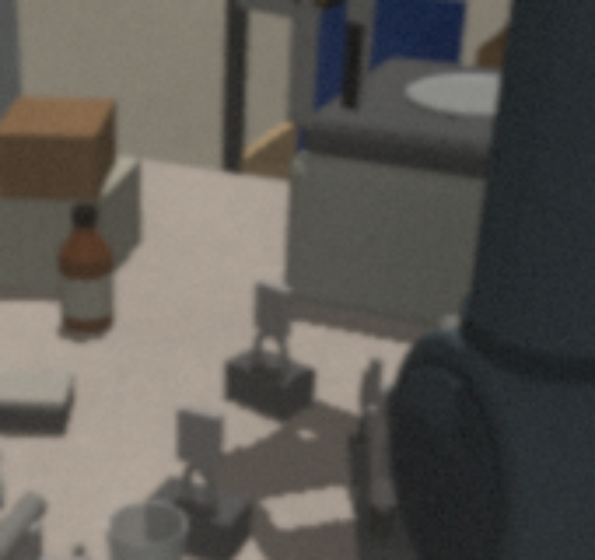

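The crop shows the far clamp, about (272,335), with legs nearly tab-wide (wide) and the near one, (200,450), with close legs (narrow). The choice holds, so I'll centre above the tab.

Emit:
servo_tool([
  {"dx": -0.014,"dy": 0.02,"dz": -0.011,"yaw": 0,"claw": 0.06},
  {"dx": -0.014,"dy": 0.03,"dz": -0.011,"yaw": 0,"claw": 0.06},
  {"dx": 0,"dy": 0.03,"dz": 0,"yaw": 0,"claw": 0.06},
  {"dx": 0,"dy": 0.025,"dz": 0,"yaw": 0,"claw": 0.06},
  {"dx": 0,"dy": 0,"dz": 0,"yaw": 0,"claw": 0.06},
  {"dx": 0,"dy": 0,"dz": 0,"yaw": 0,"claw": 0.06},
])

```text
time: 3.5
eef_pos: [0.4922, -0.3036, 0.1608]
orientation: [[-0.963, -0.0, -0.271], [0.271, 0.0, -0.963], [0.0, -1.0, -0.0]]
contact_force: [-0.6, -0.8, -0.1]
opening: 0.0595
```

```bash
python3 to.py 0.492 -0.303 0.078; python3 - <<'E'
from h import *
im,d=vision.get_image("side"); cv2.imwrite("pics/s2.png",cv2.resize(im[90:200,310:420],None,fx=5,fy=5))
np.savez("side2.npz",im=im,d=d)
im,d=vision.get_image("top"); cv2.imwrite("pics/t2.png",cv2.resize(im[160:260,390:490],None,fx=5,fy=5))
print(proj("side",(.492,-.303,.15)),proj("top",(.492,-.303,.15)))
E
```

```text
p [ 0.4922 -0.3036  0.1608] zang -1.8454149558770725 local delta [ 0.0004  0.0828 -0.0005] F [-0.5916 -0.7902 -0.0939] tq [ 0.0514 -0.0007  0.0461] open 0.059494402331534774 t 3.5 q [-0.7486  0.1235  1.7817  0.      1.2365  1.0968] tilt [-0.0001  0.0001 -1.    ]
(np.float64(368.8620061302439), np.float64(130.65752309198223)) (np.float64(444.5259309530435), np.float64(204.27398151065816))
```

View pics/s2.png

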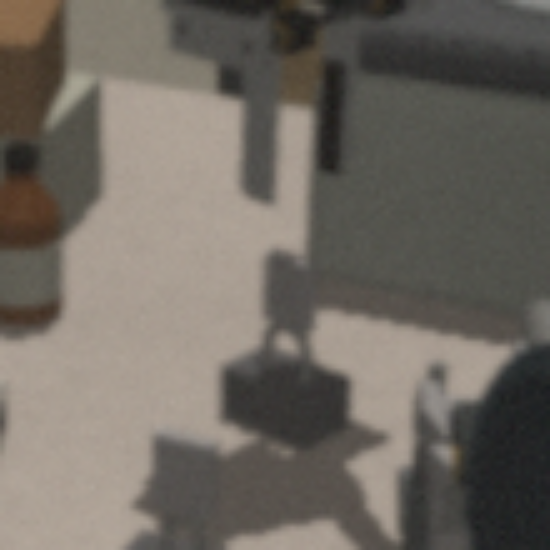

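View pics/t2.png

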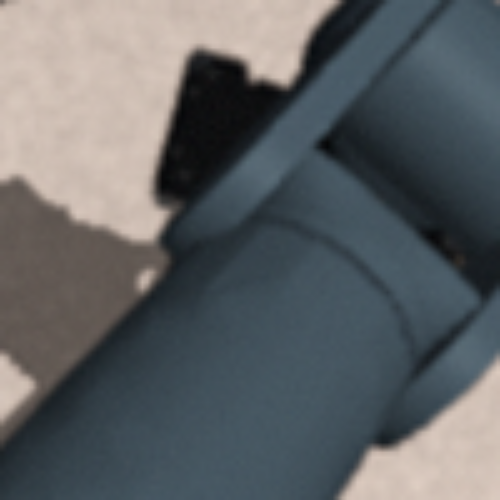

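```bash
python3 - <<'E'
from h import *
np.set_printoptions(precision=4,suppress=True)
ux=np.array([.9626,-.271,0]);uy=np.array([.271,.9626,0])
c=np.array([.492,-.303,.094])
print("grip pt",proj("side",c))
for sx in(-18,18):
  for sz in(-23,23): print(sx,sz,np.array(proj("side",c+ux*sx/1e3+uy*.005+[0,0,sz/1e3]))*5-[1550,450])
im=np.load("side2.npz")["im"].mean(2).astype(int)
for v in(143,146,149,152): print(v,im[v,358:378])
print(im[138:166,367])
P=cloud("side",np.load("side2.npz")["d"]); 
m=(P[...,0]>.46)&(P[...,0]<.53)&(P[...,1]>-.33)&(P[...,1]<-.27)&(P[...,2]>.075)&(P[...,2]<.113)
q=P[m]; print(len(q),q.mean(0),np.percentile((q-c)@ux,[3,50,97]),np.percentile((q-c)@uy,[10,50,90]))
E
```

```text
grip pt (np.float64(368.0411959893312), np.float64(147.45113441016704))
-18 -23 [306.02   331.6006]
-18 23 [309.7081 263.7762]
18 -23 [261.4944 314.7868]
18 23 [264.2092 247.8344]
143 [159 156 158 150 131 101  84  76  74  78  83  91  95  93  80  79  81  81
  76  81]
146 [155 155 159 151 131  99  80  76  78  75  77  79  77  80  77  76  77  81
  79  76]
149 [154 157 156 146 124  94  76  79  74  75  75  77  78  79  80  80  82  80
  81  81]
152 [154 153 153 150 125  93  82  78  79  77  76  75  80  81  96 119 135 137
 139 134]
[159 149 117  90  80  78  78  77  75  74  78  75  78  75  77  79  79  79
 107 139 153 149 120  93  74  57  55  56]
118 [ 0.4927 -0.2967  0.0938] [-0.0167 -0.0011  0.0182] [0.003  0.0066 0.0091]
```

Tab edges in the crop (264–312) match the prediction to within 2 px, about 1 mm. Descending and gripping.

Emit:
servo_tool([
  {"dx": 0,"dy": 0.02,"dz": 0,"yaw": 0,"claw": 0.06},
  {"dx": 0,"dy": 0.02,"dz": 0,"yaw": 0,"claw": 0.06},
  {"dx": 0,"dy": 0.02,"dz": 0,"yaw": 0,"claw": 0.06},
  {"dx": 0,"dy": 0.01,"dz": 0,"yaw": 0,"claw": 0.06},
  {"dx": 0,"dy": 0.005,"dz": 0,"yaw": 0,"claw": 0.06},
  {"dx": 0,"dy": 0.0,"dz": 0,"yaw": 0,"claw": 0.06},
  {"dx": 0,"dy": 0,"dz": 0,"yaw": 0,"claw": 0.06},
], squeeze=20)

```text
time: 4.3
eef_pos: [0.4928, -0.3041, 0.0867]
orientation: [[-0.962, 0.002, -0.272], [0.272, -0.001, -0.962], [-0.002, -1.0, 0.001]]
contact_force: [-0.3, 0.4, 0.9]
opening: 0.0602
```

Emit:
servo_tool([
  {"dx": 0,"dy": 0,"dz": 0,"yaw": 0,"claw": 0.03},
  {"dx": 0,"dy": 0,"dz": 0,"yaw": 0,"claw": 0.016},
  {"dx": 0,"dy": 0,"dz": 0,"yaw": 0,"claw": 0},
  {"dx": 0,"dy": 0,"dz": 0,"yaw": 0,"claw": 0},
  {"dx": 0,"dy": 0,"dz": 0,"yaw": 0,"claw": 0},
  {"dx": 0,"dy": 0,"dz": 0,"yaw": 0,"claw": 0},
  {"dx": 0,"dy": 0,"dz": 0,"yaw": 0,"claw": 0},
], squeeze=20)

```text
time: 5.0
eef_pos: [0.4923, -0.3029, 0.0853]
orientation: [[-0.962, 0.0, -0.272], [0.272, 0.002, -0.962], [0.0, -1.0, -0.002]]
contact_force: [0.5, 2.9, 0.7]
opening: 0.01
```

Emit:
servo_tool([
  {"dx": 0,"dy": 0,"dz": 0,"yaw": 0,"claw": 0},
  {"dx": 0,"dy": 0,"dz": 0,"yaw": 0,"claw": 0},
  {"dx": 0,"dy": 0,"dz": 0,"yaw": 0,"claw": 0},
  {"dx": 0,"dy": 0,"dz": 0,"yaw": 0,"claw": 0},
], squeeze=50)

```text
time: 5.4
eef_pos: [0.4923, -0.3028, 0.0853]
orientation: [[-0.962, 0.0, -0.272], [0.272, 0.002, -0.962], [0.0, -1.0, -0.002]]
contact_force: [2.0, 4.9, 1.4]
opening: 0.01
```

```bash
python3 to.py 0.492 -0.303 0.078
```

```text
p [ 0.4923 -0.3028  0.0853] zang -1.8462056270311595 local delta [0.0002 0.0073 0.0003] F [1.9795 4.9357 1.394 ] tq [ 1.3356 -0.532  -0.1345] open 0.009978755828435973 t 5.4 q [-0.7481  0.2181  1.8256  0.0014  1.0988  1.0975] tilt [ 0.0002  0.0015 -1.    ]
```

Gripped 10 mm above the tab centre, a bit high, with a 5 N side pull toward +y. I'll regrip 6 mm deeper and shifted about 1 mm.

Emit:
servo_tool([
  {"dx": 0,"dy": 0,"dz": 0,"yaw": 0,"claw": 0.03},
  {"dx": 0,"dy": 0,"dz": 0,"yaw": 0,"claw": 0.03},
  {"dx": 0,"dy": 0,"dz": 0,"yaw": 0,"claw": 0.03},
  {"dx": 0,"dy": 0.003,"dz": -0.001,"yaw": 0,"claw": 0.03},
  {"dx": 0,"dy": 0.003,"dz": 0,"yaw": 0,"claw": 0.03},
  {"dx": 0,"dy": 0,"dz": 0,"yaw": 0,"claw": 0.03},
  {"dx": 0,"dy": 0,"dz": 0,"yaw": 0,"claw": 0.016},
  {"dx": 0,"dy": 0,"dz": 0,"yaw": 0,"claw": 0},
  {"dx": 0,"dy": 0,"dz": 0,"yaw": 0,"claw": 0},
  {"dx": 0,"dy": 0,"dz": 0,"yaw": 0,"claw": 0},
  {"dx": 0,"dy": 0,"dz": 0,"yaw": 0,"claw": 0},
  {"dx": 0,"dy": 0,"dz": 0,"yaw": 0,"claw": 0},
], squeeze=50)

```text
time: 6.6
eef_pos: [0.4925, -0.3023, 0.0795]
orientation: [[-0.962, 0.0, -0.272], [0.272, 0.0, -0.962], [-0.0, -1.0, -0.0]]
contact_force: [0.1, 1.3, 1.3]
opening: 0.0095
```

```bash
python3 to.py 0.492 -0.303 0.22
```

```text
p [ 0.4925 -0.3023  0.0795] zang -1.84607887746392 local delta [ 0.0003 -0.1405  0.0007] F [0.0626 1.3132 1.3044] tq [ 0.4562 -0.0998 -0.0527] open 0.009473500709380845 t 6.6 q [-0.7468  0.2259  1.8284  0.0005  1.0873  1.099 ] tilt [ 0.0002  0.0004 -1.    ]
```

Emit:
servo_tool([
  {"dx": 0,"dy": -0.01,"dz": 0,"yaw": 0,"claw": 0},
  {"dx": 0,"dy": -0.015,"dz": 0,"yaw": 0,"claw": 0},
  {"dx": 0,"dy": -0.015,"dz": 0,"yaw": 0,"claw": 0},
  {"dx": 0,"dy": -0.02,"dz": 0,"yaw": 0,"claw": 0},
  {"dx": 0,"dy": -0.02,"dz": 0,"yaw": 0,"claw": 0},
  {"dx": 0,"dy": -0.02,"dz": 0,"yaw": 0,"claw": 0},
  {"dx": 0,"dy": -0.02,"dz": 0,"yaw": 0,"claw": 0},
  {"dx": 0,"dy": -0.02,"dz": 0,"yaw": 0,"claw": 0},
  {"dx": 0,"dy": -0.02,"dz": 0,"yaw": 0,"claw": 0},
  {"dx": 0,"dy": -0.01,"dz": 0,"yaw": 0,"claw": 0},
  {"dx": 0,"dy": 0,"dz": 0,"yaw": 0,"claw": 0},
  {"dx": 0,"dy": 0,"dz": 0,"yaw": 0,"claw": 0},
  {"dx": 0,"dy": 0,"dz": 0,"yaw": 0,"claw": 0},
])

```text
time: 7.9
eef_pos: [0.4918, -0.3021, 0.2481]
orientation: [[-0.962, -0.002, -0.272], [0.272, 0.002, -0.962], [0.002, -1.0, -0.001]]
contact_force: [0.3, 0.1, -1.8]
opening: 0.0102
```

```bash
python3 to.py 0.5165 0.138 0.25; python3 - <<'E'
from h import *
im,d=vision.get_image("side"); cv2.imwrite("pics/s3.png",cv2.resize(im[30:200,310:440],None,fx=4,fy=4));np.savez("side3.npz",im=im,d=d)
E
```

```text
p [ 0.4918 -0.3021  0.2481] zang -1.8460235278902508 local delta [ 0.0958 -0.0013 -0.4302] F [ 0.2637  0.0549 -1.7876] tq [0.0318 0.0448 0.0047] open 0.01015217908495203 t 7.9 q [-0.7471  0.0438  1.7031 -0.0002  1.3972  1.099 ] tilt [-0.0019  0.0016 -1.    ]
```

View pics/s3.png

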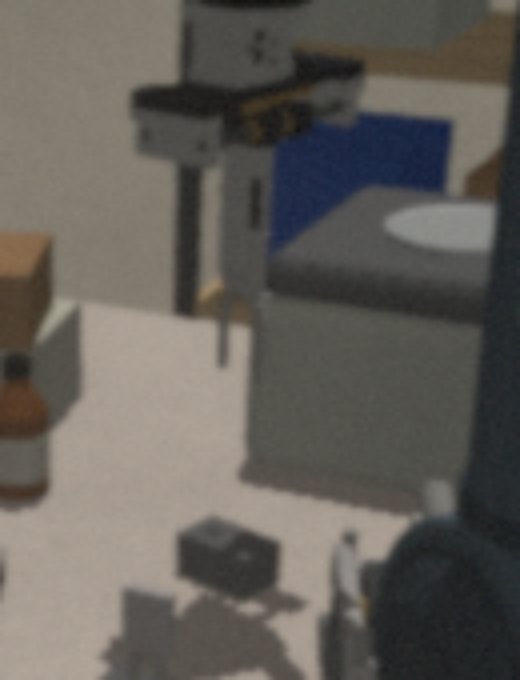

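Clamp is lifted and hangs square in the fingers (legs seen at crop (222,330)); the block is empty. Turning and moving above the stand.

Emit:
servo_tool([
  {"dx": 0,"dy": 0,"dz": 0,"yaw": -0.133,"claw": 0},
  {"dx": 0,"dy": 0,"dz": 0,"yaw": -0.133,"claw": 0},
  {"dx": 0,"dy": 0,"dz": 0,"yaw": -0.133,"claw": 0},
  {"dx": -0.005,"dy": 0,"dz": -0.027,"yaw": 0,"claw": 0},
  {"dx": -0.005,"dy": 0,"dz": -0.027,"yaw": 0,"claw": 0},
  {"dx": -0.005,"dy": 0,"dz": -0.027,"yaw": 0,"claw": 0},
  {"dx": -0.005,"dy": 0,"dz": -0.027,"yaw": 0,"claw": 0},
  {"dx": -0.005,"dy": 0,"dz": -0.027,"yaw": 0,"claw": 0},
  {"dx": -0.005,"dy": 0,"dz": -0.027,"yaw": 0,"claw": 0},
  {"dx": -0.005,"dy": 0,"dz": -0.027,"yaw": 0,"claw": 0},
  {"dx": -0.005,"dy": 0,"dz": -0.027,"yaw": 0,"claw": 0},
  {"dx": -0.005,"dy": 0,"dz": -0.027,"yaw": 0,"claw": 0},
  {"dx": -0.005,"dy": 0,"dz": -0.027,"yaw": 0,"claw": 0},
  {"dx": -0.005,"dy": 0,"dz": -0.027,"yaw": 0,"claw": 0},
  {"dx": -0.005,"dy": 0,"dz": -0.027,"yaw": 0,"claw": 0},
  {"dx": -0.005,"dy": 0,"dz": -0.027,"yaw": 0,"claw": 0},
  {"dx": -0.005,"dy": 0,"dz": -0.027,"yaw": 0,"claw": 0},
  {"dx": -0.005,"dy": 0,"dz": -0.027,"yaw": 0,"claw": 0},
  {"dx": -0.005,"dy": 0,"dz": -0.027,"yaw": 0,"claw": 0},
])

```text
time: 9.85
eef_pos: [0.518, 0.1371, 0.2485]
orientation: [[-0.992, -0.002, 0.124], [-0.124, -0.0, -0.992], [0.002, -1.0, -0.0]]
contact_force: [1.4, -0.9, -1.3]
opening: 0.0098
```

Emit:
servo_tool([
  {"dx": 0,"dy": 0,"dz": 0,"yaw": 0,"claw": 0},
  {"dx": 0,"dy": 0,"dz": 0,"yaw": 0,"claw": 0},
  {"dx": 0,"dy": 0,"dz": 0,"yaw": 0,"claw": 0},
])

```text
time: 10.15
eef_pos: [0.5183, 0.1353, 0.249]
orientation: [[-0.992, -0.001, 0.123], [-0.123, -0.0, -0.992], [0.001, -1.0, 0.0]]
contact_force: [-0.1, 0.4, -1.7]
opening: 0.0099
```

```bash
python3 to.py 0.5165 0.138 0.17; python3 - <<'E'
from h import *
im,d=vision.get_image("side"); cv2.imwrite("pics/s4.png",cv2.resize(im[30:270,200:360],None,fx=2.5*1,fy=2.5));np.savez("side4.npz",im=im,d=d)
E
```

```text
p [0.5183 0.1353 0.249 ] zang -1.4477614722154222 local delta [ 0.0014  0.079  -0.0029] F [-0.149  0.385 -1.695] tq [ 0.0108 -0.0139  0.0449] open 0.009931304699783447 t 10.15 q [ 0.0438 -0.0591  1.8038 -0.0004  1.3979  1.4916] tilt [-0.0009 -0.0004 -1.    ]
```

View pics/s4.png

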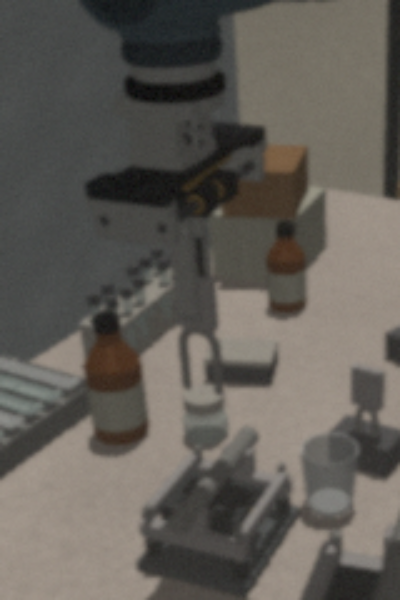

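Emit:
servo_tool([
  {"dx": 0.001,"dy": 0.02,"dz": -0.002,"yaw": 0,"claw": 0},
  {"dx": 0.0004,"dy": 0.02,"dz": -0.0009,"yaw": 0,"claw": 0},
  {"dx": 0,"dy": 0.02,"dz": 0,"yaw": 0,"claw": 0},
  {"dx": 0,"dy": 0.01,"dz": 0,"yaw": 0,"claw": 0},
  {"dx": 0,"dy": 0,"dz": 0,"yaw": 0,"claw": 0},
  {"dx": 0,"dy": 0,"dz": 0,"yaw": 0,"claw": 0},
  {"dx": 0,"dy": 0,"dz": 0,"yaw": 0,"claw": 0},
])

```text
time: 10.9
eef_pos: [0.5176, 0.1386, 0.1809]
orientation: [[-0.992, 0.002, 0.123], [-0.123, 0.0, -0.992], [-0.002, -1.0, 0.0]]
contact_force: [0.6, 0.3, -0.8]
opening: 0.0094
```

```bash
python3 to.py 0.5165 0.138 0.17; python3 - <<'E'
from h import *
im,d=vision.get_image("side"); cv2.imwrite("pics/s5.png",cv2.resize(im[160:265,245:325],None,fx=7,fy=7,interpolation=cv2.INTER_CUBIC)[:599+130]);np.savez("side5.npz",im=im,d=d)
g=im.mean(2).astype(int)
for v in range(170,206,3): print(v,g[v,270:306])
E
```

```text
p [0.5176 0.1386 0.1809] zang -1.447305303175772 local delta [0.0012 0.0109 0.0005] F [ 0.6166  0.2947 -0.8285] tq [ 0.0306 -0.0224 -0.0065] open 0.009437857413089333 t 10.9 q [ 0.05   -0.0003  1.8731 -0.      1.2664  1.4973] tilt [ 0.0024  0.0001 -1.    ]
170 [129  99  79  69  73  76  73  73  74  67  64  64  58  63  66  78 109 132
 138 138 140 141 140 140 140 142 141 140 139 141 140 137 139 139 141 140]
173 [139 116  87  75  72  75  74  72  71  70  67  67  68  72  76  72  74  95
 118 130 132 131 132 136 136 135 138 136 133 136 137 137 135 135 139 138]
176 [142 120  95  76  75  73  72  71  73  66  69  66  73  74  75  72  74  64
  61  65  66  64  62  66  64  64  69  71  67  69  70  71  74  78  79  80]
179 [139 127  97  78  75  70  73  72  72  73  68  67  70  71  75  73  72  67
  59  52  51  48  47  44  50  52  51  47  52  53  50  51  48  48  49  50]
182 [144 136 114  83  76  72  76  73  72  73  71  70  70  72  72  73  66  72
  61  60  62  57  53  53  55  57  54  54  52  55  58  54  54  52  52  51]
185 [143 135 115  87  72  70  68  68  69  72  70  69  69  75  71  70  72  73
  99 124 13
[... 268 characters left out ...]
72  68  69  71  65  68
  83 107 131 140 143 146 148 146 145 145 143 144 146 146 143 145 142 144]
194 [144 141 137 108  77  66  67  74  78  78  79  77  76  74  73  66  64  67
  83 113 137 140 145 144 144 144 146 145 146 145 143 143 139 140 141 145]
197 [145 141 135 109  77  68  73  96 105 109 105 106 109 112 112 102  81  68
  70  92 109 134 143 146 146 146 144 145 146 146 149 145 148 147 146 148]
200 [147 145 141 115  82  66  67  84  94 101 103 101  97 102 100  95  80  71
  69  77 101 129 145 145 146 146 142 135 129 134 140 140 141 145 145 148]
203 [146 144 140 123  93  70  66  68  77  80  80  82  84  81  81  81  72  71
  66  70  88 124 142 142 131 118 115 110 111 109 106 101 104 129 142 146]
```

View pics/s5.png

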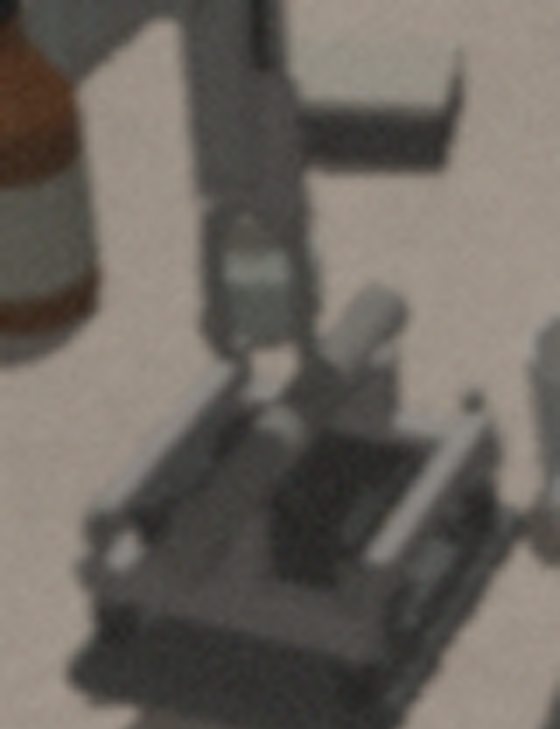

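```bash
python3 - <<'E'
from h import *
st=arm.get_state();R=st["orientation"];p=st["eef_pos"]
ux=-R[:,0];up=-R[:,1]; G=p+.0145*up
print("G",G)
s=np.load("side5.npz");P=cloud("side",s["d"])
for sx in(-20,-16,-12,12,16,20):
    print(sx,[tuple(np.round(proj("side",G+ux*sx/1e3-up*h/1e3),1)) for h in(35,50,65,80,86)])
np.set_printoptions(precision=3,suppress=True)
g=s["im"].mean(2)
for v in range(186,216,2):
    print(v,[ (u,)+tuple(P[v,u].round(3)) for u in(275,287)])
q=P[170:212,268:294].reshape(-1,3); d=(q-G); a=d@ux*1e3; b=d@R[:,2]*1e3; h=q[:,2]
m=(np.abs(b)<12)&(h>.1)
for lo in np.arange(.1,.17,.01):
    k=m&(h>=lo)&(h<lo+.01); print(round(lo,2),k.sum(),np.percentile(a[k],[2,10,25,50,75,90,98]) if k.sum()>3 else "", b[k].mean() if k.sum() else "")
E
```

```text
G [0.51753719 0.13867234 0.19531145]
-20 [(np.float64(288.7), np.float64(194.5)), (np.float64(289.1), np.float64(200.1)), (np.float64(289.5), np.float64(205.7)), (np.float64(289.9), np.float64(211.2)), (np.float64(290.1), np.float64(213.3))]
-16 [(np.float64(287.1), np.float64(194.1)), (np.float64(287.5), np.float64(199.8)), (np.float64(287.9), np.float64(205.4)), (np.float64(288.4), np.float64(210.8)), (np.float64(288.5), np.float64(213.0))]
-12 [(np.float64(285.5), np.float64(193.8)), (np.float64(285.9), np.float64(199.5)), (np.float64(286.4), np.float64(205.0)), (np.float64(286.8), np.float64(210.5)), (np.float64(287.0), np.float64(212.6))]
12 [(np.float64(275.9), np.float64(191.9)), (np.float64(276.5), np.float64(197.5)), (np.float64(277.0), np.float64(203.0)), (np.float64(277.5), np.float64(208.5)), (np.float64(277.7), np.float64(210.6))]
16 [(np.float64(274.4), np.float64(191.6)), (np.float64(274.9), np.float64(197.2)), (np.float64(275.4), np.float64(202.7)), (np.float64(276.0), np.float64(208.1)), (np.float64(276.2), np.float64(210.3))]
20 [(np.float64(272.8), np.float64(191.2
[... 2059 characters left out ...]
(0.101), np.float64(0.063)), (287, np.float64(0.521), np.float64(0.116), np.float64(0.088))]
0.1 0  
0.11 17 [-18.459 -17.061 -14.382  13.299  14.937  16.426  19.525] -2.1903896453558698
0.12 27 [-19.29  -18.696 -16.838  12.457  15.706  17.323  18.485] -2.138309807410986
0.13 25 [-19.396 -18.641 -15.59  -12.419  15.025  17.214  18.22 ] -2.0698885506061617
0.14 27 [-19.604 -18.965 -16.206 -12.913  15.035  17.753  20.026] -1.8845057387749533
0.15 28 [-19.019 -18.035 -16.403  12.073  15.485  18.273  18.746] -1.9880996036049823
0.16 37 [-17.257 -15.289 -13.54   -5.013   9.727  14.238  16.906] -2.3937276311036064
0.17 49 [-17.214 -16.202 -11.348  -2.362   8.025  12.897  17.607] -4.174796785022199
```

Leg edges match the forward-kinematics prediction within about 0.3 px. I'll refine the bar centreline in the side view, so both views can be compared.

```bash
python3 - <<'E'
from h import *
np.set_printoptions(precision=4,suppress=True)
d=np.array([np.cos(-1.447),np.sin(-1.447),0]); n=np.array([-d[1],d[0],0])
from scipy.ndimage import map_coordinates
for name in("side","top"):
  g=np.load(name+"0.npz")["im"].mean(2)
  f,cx,cy,R,t=cam(name); C=-R.T@t
  for y in(.065,.07,.075,.10,.11,.125,.14,.155,.165,.185,.19,.20):
    a=np.array([.5166,.138,.079])+d*((y-.138)/d[1])
    # direction perpendicular to view ray and bar axis
    w=a-C;w/=np.linalg.norm(w); e=np.cross(d,w); e/=np.linalg.norm(e); e*=np.sign(e[0])
    s=np.arange(-20,20.1,.5); uv=np.array([proj(name,a+e*k/1e3) for k in s])
    pr=map_coordinates(cv2.GaussianBlur(g,(0,0),.6),[uv[:,1],uv[:,0]],order=1)
    gr=np.gradient(pr)
    L=(s>-16)&(s<-5);H=(s>5)&(s<16)
    print(name,y,"e",e.round(2),"edges",s[L][np.abs(gr[L]).argmax()],s[H][np.abs(gr[H]).argmax()],pr[::4].astype(int))
E
```

```text
side 0.065 e [0.82 0.1  0.57] edges -10.5 10.0 [147 140 134 128 123 112 101  97 101 107 113 118 120 120 125 134 144 148
 148 138 128]
side 0.07 e [0.82 0.1  0.57] edges -8.5 15.5 [135 125 116 115 117 115 107 100 102 107 113 117 119 122 128 136 142 142
 131 117 106]
side 0.075 e [0.82 0.1  0.57] edges -12.5 15.5 [113 101  95  96 104 105 102  99 101 107 113 117 119 122 128 137 141 135
 116 100  89]
side 0.1 e [0.82 0.1  0.57] edges -6.0 15.5 [ 80  79  79  78  76  76  80  89  98 106 111 116 118 121 127 135 143 144
 135 120 102]
side 0.11 e [0.82 0.1  0.57] edges -6.0 10.0 [ 77  77  78  76  74  76  81  89  98 106 113 117 119 120 126 134 143 147
 146 144 136]
side 0.125 e [0.82 0.1  0.57] edges -10.0 9.5 [ 65  60  55  52  56  65  76  86  96 105 113 116 117 116 116 122 126 128
 124 111  95]
side 0.14 e [0.82 0.1  0.57] edges -8.5 8.0 [ 53  54  53  52  58  66  77  87  97 106 112 116 116 109  96  82  74  70
  70  71  74]
side 0.155 e [0.82 0.1  0.57] edges -6.5 8.5 [ 63  59  54  50  56  65  77  88  99 108 115 118 117 110  97  81  71  68
  68  68  70]
side 0.165 e [0.82 0.1  0.57] edges -8.0 
[... 1355 characters left out ...]
141 140 130 112  89  61  46  40
  44  52  58]
top 0.155 e [0.98 0.12 0.17] edges -9.0 8.5 [ 61  60  54  50  50  66  89 110 126 138 142 139 129 111  90  73  63  62
  62  62  61]
top 0.165 e [0.98 0.12 0.17] edges -9.5 8.5 [ 58  55  51  47  54  70  91 111 126 137 143 142 131 115  95  73  63  59
  59  60  60]
top 0.185 e [0.98 0.12 0.17] edges -15.5 14.0 [ 81  88 107 124 130 113 108 113 127 138 143 141 131 125 125 128 124 111
 104 106 112]
top 0.19 e [0.98 0.12 0.17] edges -7.0 9.5 [ 77  81  86  88  86  88  97 113 128 139 144 142 135 134 141 154 156 156
 157 163 163]
top 0.2 e [0.98 0.12 0.17] edges -5.5 10.5 [ 94  85  84  81  80  83  97 114 129 141 146 142 137 134 145 161 175 182
 182 182 181]
```

Bar edges are symmetric in both views, so the axis at the hole is at about (0.5165, 0.138). Nudging in x and descending astride the bar, stopping above the plate.

Emit:
servo_tool([
  {"dx": 0.0008,"dy": 0,"dz": 0.0004,"yaw": 0,"claw": 0},
  {"dx": 0,"dy": 0.006,"dz": 0,"yaw": 0,"claw": 0},
  {"dx": 0,"dy": 0.006,"dz": 0,"yaw": 0,"claw": 0},
  {"dx": 0,"dy": 0.006,"dz": 0,"yaw": 0,"claw": 0},
  {"dx": 0,"dy": 0.004,"dz": 0,"yaw": 0,"claw": 0},
  {"dx": 0,"dy": 0.003,"dz": 0,"yaw": 0,"claw": 0},
  {"dx": 0,"dy": 0,"dz": 0,"yaw": 0,"claw": 0},
  {"dx": 0,"dy": 0,"dz": 0,"yaw": 0,"claw": 0},
])

```text
time: 11.75
eef_pos: [0.5161, 0.1383, 0.1545]
orientation: [[-0.992, 0.0, 0.124], [-0.124, 0.0, -0.992], [-0.0, -1.0, -0.0]]
contact_force: [-0.3, -0.3, -2.0]
opening: 0.0097
```

```bash
python3 to.py 0.5165 0.138 0.143
```

```text
p [0.5161 0.1383 0.1545] zang -1.4469652417432137 local delta [-0.0004  0.0115  0.0003] F [-0.3185 -0.3206 -2.0387] tq [-0.0142  0.0816  0.0774] open 0.009658351463728879 t 11.75 q [0.0494 0.0269 1.8965 0.     1.218  1.4964] tilt [ 0.0001  0.     -1.    ]
```

No contact; tips are 8 mm below the bar top. Continuing to just above the plate.

Emit:
servo_tool([
  {"dx": 0,"dy": 0.004,"dz": 0,"yaw": 0,"claw": 0},
  {"dx": 0,"dy": 0.004,"dz": 0,"yaw": 0,"claw": 0},
  {"dx": 0,"dy": 0.003,"dz": 0,"yaw": 0,"claw": 0},
  {"dx": 0,"dy": 0,"dz": 0,"yaw": 0,"claw": 0},
  {"dx": 0,"dy": 0,"dz": 0,"yaw": 0,"claw": 0},
  {"dx": 0,"dy": 0,"dz": 0,"yaw": 0,"claw": 0},
])

```text
time: 12.35
eef_pos: [0.5161, 0.1382, 0.1436]
orientation: [[-0.992, 0.0, 0.123], [-0.123, 0.0, -0.992], [-0.0, -1.0, 0.0]]
contact_force: [0.4, -0.2, -2.2]
opening: 0.0097
```

```bash
python3 to.py 0.5165 0.138 0.138;python3 - <<'E'
from h import *
im,d=vision.get_image("side"); cv2.imwrite("pics/s6.png",cv2.resize(im[175:265,245:325],None,fx=6,fy=6,interpolation=cv2.INTER_CUBIC));np.savez("side6.npz",im=im,d=d)
E
```

```text
p [0.5161 0.1382 0.1436] zang -1.4470070486843611 local delta [-0.0004  0.0056  0.0003] F [ 0.3828 -0.1851 -2.1575] tq [ 0.0094 -0.018  -0.0619] open 0.009731644340825046 t 12.35 q [0.0494 0.0402 1.9044 0.     1.1967 1.4964] tilt [ 0.0003  0.     -1.    ]
```

View pics/s6.png

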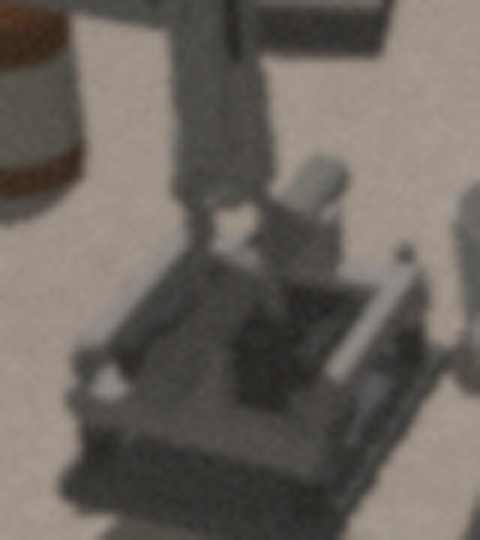

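Legs straddle the bar at crop (200,230)/(270,240), with no side force. Feeling down in 1 mm rows.

Emit:
servo_tool([
  {"dx": 0,"dy": 0.001,"dz": 0,"yaw": 0,"claw": 0},
  {"dx": 0,"dy": 0.001,"dz": 0,"yaw": 0,"claw": 0},
  {"dx": 0,"dy": 0.001,"dz": 0,"yaw": 0,"claw": 0},
  {"dx": 0,"dy": 0.001,"dz": 0,"yaw": 0,"claw": 0},
  {"dx": 0,"dy": 0.001,"dz": 0,"yaw": 0,"claw": 0},
  {"dx": 0,"dy": 0.001,"dz": 0,"yaw": 0,"claw": 0},
  {"dx": 0,"dy": 0,"dz": 0,"yaw": 0,"claw": 0},
  {"dx": 0,"dy": 0,"dz": 0,"yaw": 0,"claw": 0},
])

```text
time: 13.2
eef_pos: [0.516, 0.1382, 0.1374]
orientation: [[-0.992, -0.0, 0.123], [-0.123, 0.0, -0.992], [0.0, -1.0, -0.0]]
contact_force: [0.8, 1.0, -2.6]
opening: 0.0099
```

```bash
python3 to.py 0.5165 0.138 0.138
```

```text
p [0.516  0.1382 0.1374] zang -1.4470366284196203 local delta [-0.0005 -0.0006  0.0003] F [ 0.7504  1.0174 -2.5716] tq [ 0.0943 -0.0234  0.0097] open 0.009903699632321699 t 13.2 q [0.0494 0.0478 1.9087 0.     1.1851 1.4964] tilt [-0.0001  0.     -1.    ]
```

Emit:
servo_tool([
  {"dx": 0,"dy": 0.001,"dz": 0,"yaw": 0,"claw": 0},
  {"dx": 0,"dy": 0.001,"dz": 0,"yaw": 0,"claw": 0},
  {"dx": 0,"dy": 0.001,"dz": 0,"yaw": 0,"claw": 0},
  {"dx": 0,"dy": 0,"dz": 0,"yaw": 0,"claw": 0},
  {"dx": 0,"dy": 0,"dz": 0,"yaw": 0,"claw": 0},
])

```text
time: 13.7
eef_pos: [0.5157, 0.1386, 0.1342]
orientation: [[-0.992, -0.0, 0.124], [-0.124, 0.001, -0.992], [0.0, -1.0, -0.001]]
contact_force: [-1.1, 2.1, -2.5]
opening: 0.0099
```

```bash
python3 to.py 0.5165 0.138 0.1305
```

```text
p [0.5157 0.1386 0.1342] zang -1.4469595999192895 local delta [-0.0007  0.0037  0.0007] F [-1.1307  2.1173 -2.5384] tq [0.6056 0.0851 0.0751] open 0.00993303758700393 t 13.7 q [0.0497 0.0519 1.911  0.0009 1.1792 1.4963] tilt [-0.0005  0.0008 -1.    ]
```

Tips are about 4 mm below the plate face with no vertical resistance, so they're in the holes. There's a small +y side force, so I'll ease that way and continue.

Emit:
servo_tool([
  {"dx": 0.0003,"dy": 0,"dz": -0.0008,"yaw": 0,"claw": 0},
  {"dx": 0,"dy": 0.001,"dz": 0,"yaw": 0,"claw": 0},
  {"dx": 0,"dy": 0.001,"dz": 0,"yaw": 0,"claw": 0},
  {"dx": 0,"dy": 0.001,"dz": 0,"yaw": 0,"claw": 0},
  {"dx": 0,"dy": 0,"dz": 0,"yaw": 0,"claw": 0},
  {"dx": 0,"dy": 0,"dz": 0,"yaw": 0,"claw": 0},
])

```text
time: 14.3
eef_pos: [0.5155, 0.139, 0.1313]
orientation: [[-0.992, -0.0, 0.123], [-0.123, -0.0, -0.992], [0.0, -1.0, -0.0]]
contact_force: [-0.8, 1.7, -2.4]
opening: 0.0099
```

```bash
python3 to.py 0.5165 0.138 0.1305
```

```text
p [0.5155 0.139  0.1313] zang -1.446992773981054 local delta [-0.0008  0.0008  0.0011] F [-0.8037  1.6869 -2.3668] tq [0.2728 0.0562 0.0571] open 0.00991527021633749 t 14.3 q [0.0509 0.0553 1.9132 0.     1.1733 1.4979] tilt [-0.0001 -0.     -1.    ]
```

Emit:
servo_tool([
  {"dx": 0,"dy": 0.001,"dz": -0.0004,"yaw": 0,"claw": 0},
  {"dx": 0,"dy": 0.001,"dz": 0,"yaw": 0,"claw": 0},
  {"dx": 0,"dy": 0.001,"dz": 0,"yaw": 0,"claw": 0},
  {"dx": 0,"dy": 0.001,"dz": 0,"yaw": 0,"claw": 0},
  {"dx": 0,"dy": 0.001,"dz": 0,"yaw": 0,"claw": 0},
  {"dx": 0,"dy": 0,"dz": 0,"yaw": 0,"claw": 0},
  {"dx": 0,"dy": 0,"dz": 0,"yaw": 0,"claw": 0},
])

```text
time: 15.0
eef_pos: [0.5155, 0.1394, 0.1264]
orientation: [[-0.992, -0.0, 0.124], [-0.124, -0.0, -0.992], [0.0, -1.0, 0.0]]
contact_force: [0.7, 0.2, -1.5]
opening: 0.0096
```

```bash
python3 to.py 0.5165 0.138 0.1045
```

```text
p [0.5155 0.1394 0.1264] zang -1.4469572597869707 local delta [-0.0008  0.0219  0.0015] F [ 0.7016  0.2052 -1.4709] tq [0.027  0.0255 0.0023] open 0.009616180049804683 t 15.0 q [ 0.0517  0.0619  1.9161 -0.0001  1.1637  1.4986] tilt [-0.     -0.0001 -1.    ]
```

Side forces have gone. Continuing down, now expecting the plungers.

Emit:
servo_tool([
  {"dx": 0,"dy": 0.001,"dz": 0,"yaw": 0,"claw": 0},
  {"dx": 0,"dy": 0.001,"dz": 0,"yaw": 0,"claw": 0},
  {"dx": 0,"dy": 0.001,"dz": 0,"yaw": 0,"claw": 0},
  {"dx": 0,"dy": 0.001,"dz": 0,"yaw": 0,"claw": 0},
  {"dx": 0,"dy": 0,"dz": 0,"yaw": 0,"claw": 0},
])

```text
time: 15.5
eef_pos: [0.5155, 0.1393, 0.1227]
orientation: [[-0.992, -0.0, 0.124], [-0.124, -0.0, -0.992], [0.0, -1.0, 0.0]]
contact_force: [-2.5, -0.8, 2.1]
opening: 0.0097
```

Emit:
servo_tool([
  {"dx": 0,"dy": 0.001,"dz": 0,"yaw": 0,"claw": 0},
  {"dx": 0,"dy": 0.001,"dz": 0,"yaw": 0,"claw": 0},
  {"dx": 0,"dy": 0.001,"dz": 0,"yaw": 0,"claw": 0},
  {"dx": 0,"dy": 0,"dz": 0,"yaw": 0,"claw": 0},
])

```text
time: 15.9
eef_pos: [0.5157, 0.1394, 0.1203]
orientation: [[-0.992, 0.0, 0.124], [-0.124, -0.0, -0.992], [0.0, -1.0, 0.0]]
contact_force: [-3.5, -0.7, 7.6]
opening: 0.01
```

Emit:
servo_tool([
  {"dx": 0.0004,"dy": 0.001,"dz": 0,"yaw": 0,"claw": 0},
  {"dx": 0,"dy": 0.001,"dz": 0,"yaw": 0,"claw": 0},
  {"dx": 0,"dy": 0.001,"dz": 0,"yaw": 0,"claw": 0},
  {"dx": 0,"dy": 0,"dz": 0,"yaw": 0,"claw": 0},
])

```text
time: 16.3
eef_pos: [0.5158, 0.1393, 0.1177]
orientation: [[-0.992, 0.001, 0.124], [-0.124, -0.0, -0.992], [-0.001, -1.0, 0.0]]
contact_force: [-4.6, -1.5, 7.9]
opening: 0.0098
```

```bash
python3 to.py 0.5165 0.138 0.1045
```

```text
p [0.5158 0.1393 0.1177] zang -1.4468190685573465 local delta [-0.0005  0.0132  0.0013] F [-4.5977 -1.4839  7.8537] tq [-0.3327  0.8464  0.038 ] open 0.009821976031807336 t 16.3 q [ 0.0516  0.0734  1.9215 -0.0004  1.1454  1.4986] tilt [ 0.0013 -0.0003 -1.    ]
```

Fz is steady at about 8 N while sliding, so the plungers are passing. There's some −x force; I'll ease 0.5 mm that way and keep pressing.

Emit:
servo_tool([
  {"dx": 0.0005,"dy": 0,"dz": 0,"yaw": 0,"claw": 0},
  {"dx": 0,"dy": 0.001,"dz": 0,"yaw": 0,"claw": 0},
  {"dx": 0,"dy": 0.001,"dz": 0,"yaw": 0,"claw": 0},
  {"dx": 0,"dy": 0.001,"dz": 0,"yaw": 0,"claw": 0},
  {"dx": 0,"dy": 0,"dz": 0,"yaw": 0,"claw": 0},
])

```text
time: 16.8
eef_pos: [0.5156, 0.1393, 0.1144]
orientation: [[-0.992, 0.002, 0.124], [-0.124, -0.0, -0.992], [-0.002, -1.0, 0.0]]
contact_force: [-2.5, -1.8, 5.3]
opening: 0.0097
```

```bash
python3 to.py 0.5165 0.138 0.1045
```

```text
p [0.5156 0.1393 0.1144] zang -1.4469023490841075 local delta [-0.0007  0.0099  0.0014] F [-2.503  -1.7661  5.2717] tq [-0.2342  0.3472  0.0114] open 0.009653984316908474 t 16.8 q [ 0.0515  0.0768  1.9246 -0.0002  1.1379  1.4985] tilt [ 0.0023 -0.0001 -1.    ]
```

Emit:
servo_tool([
  {"dx": 0.0003,"dy": 0.001,"dz": 0.0002,"yaw": 0,"claw": 0},
  {"dx": 0,"dy": 0.001,"dz": 0,"yaw": 0,"claw": 0},
  {"dx": 0,"dy": 0.001,"dz": 0,"yaw": 0,"claw": 0},
  {"dx": 0,"dy": 0.001,"dz": 0,"yaw": 0,"claw": 0},
  {"dx": 0,"dy": 0,"dz": 0,"yaw": 0,"claw": 0},
])

```text
time: 17.3
eef_pos: [0.5155, 0.1392, 0.1106]
orientation: [[-0.992, 0.003, 0.124], [-0.124, 0.0, -0.992], [-0.003, -1.0, 0.0]]
contact_force: [-1.0, -0.4, 5.6]
opening: 0.0097
```

Emit:
servo_tool([
  {"dx": 0,"dy": 0.001,"dz": 0,"yaw": 0,"claw": 0},
  {"dx": 0,"dy": 0.001,"dz": 0,"yaw": 0,"claw": 0},
  {"dx": 0,"dy": 0.001,"dz": 0,"yaw": 0,"claw": 0},
  {"dx": 0,"dy": 0,"dz": 0,"yaw": 0,"claw": 0},
])

```text
time: 17.7
eef_pos: [0.5155, 0.1392, 0.1075]
orientation: [[-0.992, 0.003, 0.123], [-0.123, 0.0, -0.992], [-0.003, -1.0, 0.0]]
contact_force: [-1.1, -0.3, 5.0]
opening: 0.0097
```

```bash
python3 to.py 0.5165 0.138 0.1045; python3 - <<'E'
from h import *
im,d=vision.get_image("side"); cv2.imwrite("pics/s7.png",cv2.resize(im[175:265,245:325],None,fx=6,fy=6,interpolation=cv2.INTER_CUBIC));np.savez("side7.npz",im=im,d=d)
E
```

```text
p [0.5155 0.1392 0.1075] zang -1.4470125635728917 local delta [-0.0009  0.003   0.0013] F [-1.0548 -0.2805  5.0054] tq [-0.0684  0.3564 -0.0284] open 0.009655182423335238 t 17.7 q [0.0511 0.0859 1.9291 0.0001 1.1239 1.4981] tilt [ 0.0026  0.0003 -1.    ]
```

View pics/s7.png

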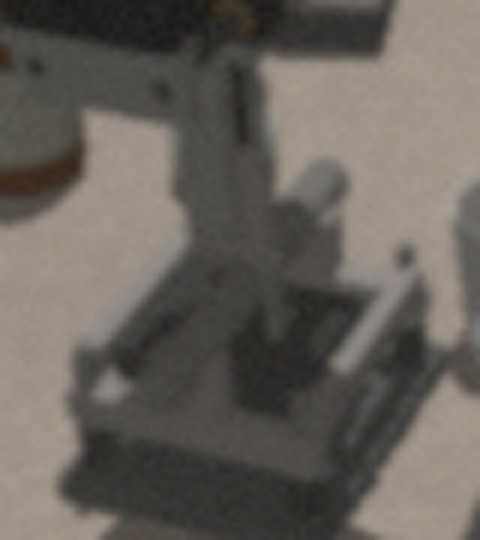

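Emit:
servo_tool([
  {"dx": 0,"dy": 0.001,"dz": 0,"yaw": 0,"claw": 0},
  {"dx": 0,"dy": 0.001,"dz": 0,"yaw": 0,"claw": 0},
  {"dx": 0,"dy": 0.001,"dz": 0,"yaw": 0,"claw": 0},
  {"dx": 0,"dy": 0,"dz": 0,"yaw": 0,"claw": 0},
])

```text
time: 18.15
eef_pos: [0.5155, 0.1391, 0.1045]
orientation: [[-0.992, 0.003, 0.123], [-0.123, 0.0, -0.992], [-0.003, -1.0, 0.0]]
contact_force: [-2.5, -0.4, 5.5]
opening: 0.0094
```

Emit:
servo_tool([
  {"dx": 0,"dy": 0.001,"dz": 0,"yaw": 0,"claw": 0},
  {"dx": 0,"dy": 0.001,"dz": 0,"yaw": 0,"claw": 0},
  {"dx": 0,"dy": 0,"dz": 0,"yaw": 0,"claw": 0},
])

```text
time: 18.45
eef_pos: [0.5155, 0.1392, 0.1025]
orientation: [[-0.992, 0.003, 0.124], [-0.124, 0.0, -0.992], [-0.003, -1.0, 0.0]]
contact_force: [-1.7, -0.2, 5.2]
opening: 0.0096
```

Emit:
servo_tool([
  {"dx": 0,"dy": 0.001,"dz": 0,"yaw": 0,"claw": 0},
  {"dx": 0,"dy": 0.001,"dz": 0,"yaw": 0,"claw": 0},
  {"dx": 0,"dy": 0,"dz": 0,"yaw": 0,"claw": 0},
])

```text
time: 18.75
eef_pos: [0.5156, 0.1391, 0.101]
orientation: [[-0.992, 0.003, 0.124], [-0.124, 0.0, -0.992], [-0.003, -1.0, 0.0]]
contact_force: [-2.3, 0.2, 9.1]
opening: 0.0097
```

Emit:
servo_tool([
  {"dx": 0,"dy": 0.001,"dz": 0,"yaw": 0,"claw": 0},
  {"dx": 0,"dy": 0,"dz": 0,"yaw": 0,"claw": 0},
])

```text
time: 18.95
eef_pos: [0.5156, 0.1392, 0.1003]
orientation: [[-0.992, 0.003, 0.124], [-0.124, 0.0, -0.992], [-0.003, -1.0, 0.0]]
contact_force: [-3.7, -0.3, 9.7]
opening: 0.0097
```

Force now climbs at about the cradle's own stiffness, so the bow seems to be on the bar. Pushing 3 mm more to confirm (net push under 20 N).

Emit:
servo_tool([
  {"dx": 0,"dy": 0.001,"dz": 0,"yaw": 0,"claw": 0},
  {"dx": 0,"dy": 0.001,"dz": 0,"yaw": 0,"claw": 0},
  {"dx": 0,"dy": 0,"dz": 0,"yaw": 0,"claw": 0},
])

```text
time: 19.25
eef_pos: [0.5157, 0.1392, 0.0988]
orientation: [[-0.992, 0.002, 0.124], [-0.124, 0.0, -0.992], [-0.002, -1.0, 0.0]]
contact_force: [-6.4, -0.8, 14.4]
opening: 0.0098
```

Emit:
servo_tool([
  {"dx": 0,"dy": 0.001,"dz": 0,"yaw": 0,"claw": 0},
  {"dx": 0,"dy": 0,"dz": 0,"yaw": 0,"claw": 0},
])

```text
time: 19.45
eef_pos: [0.5157, 0.1392, 0.0981]
orientation: [[-0.992, 0.002, 0.124], [-0.124, 0.0, -0.992], [-0.002, -1.0, 0.0]]
contact_force: [-6.6, -0.5, 15.7]
opening: 0.0095
```

```bash
python3 to.py 0.5165 0.138 0.1045; python3 - <<'E'
from h import *
im,d=vision.get_image("side"); cv2.imwrite("pics/s8.png",cv2.resize(im[175:265,245:325],None,fx=6,fy=6,interpolation=cv2.INTER_CUBIC));np.savez("side8.npz",im=im,d=d)
np.set_printoptions(precision=4,suppress=True)
# bar sink: depth points on bar near the +y end vs start
for n in("side0","side8"):
    P=cloud("side",np.load(n+".npz")["d"]); m=(P[...,1]>.165)&(P[...,1]<.2)&(P[...,0]>.49)&(P[...,0]<.53)&(P[...,2]>.07)
    print(n,m.sum(),np.percentile(P[m][:,2],[50,80,95]))
E
```

```text
p [0.5157 0.1392 0.0981] zang -1.4467541773734647 local delta [-0.0007 -0.0064  0.0013] F [-6.6307 -0.4883 15.69  ] tq [-0.1646  1.4138  0.0802] open 0.009536470790442756 t 19.45 q [ 0.0513  0.1003  1.9331 -0.0001  1.106   1.4981] tilt [ 0.0023  0.     -1.    ]
side0 123 [0.0849 0.0879 0.0889]
side8 1412 [0.294  0.3619 0.4206]
```

View pics/s8.png

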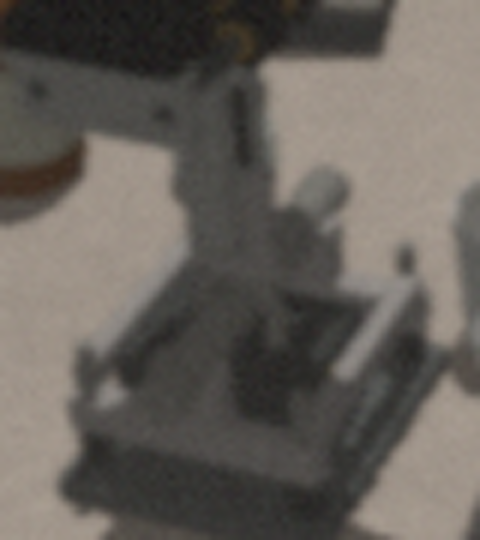

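Slope is 2.7 N/mm, which is the cradle alone, and computed tab height is about 29 mm over the sunk bar top. One slow extra 1.5 mm to exceed the plungers' 19 N maximum, easing x too.

Emit:
servo_tool([
  {"dx": 0.0004,"dy": 0.0005,"dz": 0,"yaw": 0,"claw": 0},
  {"dx": 0,"dy": 0.0005,"dz": 0,"yaw": 0,"claw": 0},
  {"dx": 0,"dy": 0.0005,"dz": 0,"yaw": 0,"claw": 0},
  {"dx": 0,"dy": 0,"dz": 0,"yaw": 0,"claw": 0},
])

```text
time: 19.9
eef_pos: [0.5157, 0.1392, 0.0972]
orientation: [[-0.992, 0.003, 0.124], [-0.124, 0.0, -0.992], [-0.003, -1.0, 0.0]]
contact_force: [-6.3, -0.2, 17.4]
opening: 0.0097
```

```bash
python3 to.py 0.5165 0.138 0.1045
```

```text
p [0.5157 0.1392 0.0972] zang -1.4467290907395052 local delta [-0.0006 -0.0073  0.0013] F [-6.2977 -0.1541 17.405 ] tq [-0.15    1.4507 -0.0465] open 0.009678816146627169 t 19.9 q [ 0.0512  0.101   1.9341 -0.      1.1033  1.498 ] tilt [ 0.0032  0.0001 -1.    ]
```

Emit:
servo_tool([
  {"dx": 0,"dy": 0.0005,"dz": 0,"yaw": 0,"claw": 0},
  {"dx": 0,"dy": 0.0005,"dz": 0,"yaw": 0,"claw": 0},
  {"dx": 0,"dy": 0,"dz": 0,"yaw": 0,"claw": 0},
])

```text
time: 20.2
eef_pos: [0.5158, 0.1392, 0.0965]
orientation: [[-0.992, 0.003, 0.124], [-0.124, 0.0, -0.992], [-0.003, -1.0, 0.0]]
contact_force: [-8.3, -1.5, 20.0]
opening: 0.0096
```

Net push was about 22 N with no slip. Now easing off slowly while still gripping.

Emit:
servo_tool([
  {"dx": 0,"dy": -0.001,"dz": 0,"yaw": 0,"claw": 0},
  {"dx": 0,"dy": -0.001,"dz": 0,"yaw": 0,"claw": 0},
  {"dx": 0,"dy": -0.001,"dz": 0,"yaw": 0,"claw": 0},
  {"dx": 0,"dy": -0.001,"dz": 0,"yaw": 0,"claw": 0},
  {"dx": 0,"dy": -0.001,"dz": 0,"yaw": 0,"claw": 0},
  {"dx": 0,"dy": -0.001,"dz": 0,"yaw": 0,"claw": 0},
  {"dx": 0,"dy": 0,"dz": 0,"yaw": 0,"claw": 0},
  {"dx": 0,"dy": 0,"dz": 0,"yaw": 0,"claw": 0},
])

```text
time: 21.0
eef_pos: [0.5156, 0.1392, 0.1009]
orientation: [[-0.992, 0.004, 0.124], [-0.124, 0.0, -0.992], [-0.004, -1.0, 0.0]]
contact_force: [-1.8, 0.3, 9.0]
opening: 0.0098
```

Emit:
servo_tool([
  {"dx": 0,"dy": -0.001,"dz": 0,"yaw": 0,"claw": 0},
  {"dx": 0,"dy": -0.001,"dz": 0,"yaw": 0,"claw": 0},
  {"dx": 0,"dy": 0,"dz": 0,"yaw": 0,"claw": 0},
  {"dx": 0,"dy": 0,"dz": 0,"yaw": 0,"claw": 0},
])

```text
time: 21.4
eef_pos: [0.5155, 0.1392, 0.1023]
orientation: [[-0.992, 0.004, 0.123], [-0.123, 0.0, -0.992], [-0.004, -1.0, 0.0]]
contact_force: [-1.7, 0.1, 5.6]
opening: 0.0096
```

Emit:
servo_tool([
  {"dx": 0,"dy": -0.0007,"dz": 0,"yaw": 0,"claw": 0},
  {"dx": 0,"dy": 0,"dz": 0,"yaw": 0,"claw": 0},
  {"dx": 0,"dy": 0,"dz": 0,"yaw": 0,"claw": 0},
])

```text
time: 21.7
eef_pos: [0.5153, 0.1391, 0.1026]
orientation: [[-0.992, 0.003, 0.123], [-0.123, 0.0, -0.992], [-0.003, -1.0, 0.0]]
contact_force: [0.3, -0.3, 5.1]
opening: 0.0096
```

Emit:
servo_tool([
  {"dx": 0,"dy": -0.0007,"dz": 0,"yaw": 0,"claw": 0},
  {"dx": 0,"dy": -0.0005,"dz": 0,"yaw": 0,"claw": 0},
  {"dx": 0,"dy": 0,"dz": 0,"yaw": 0,"claw": 0},
  {"dx": 0,"dy": 0,"dz": 0,"yaw": 0,"claw": 0},
])

```text
time: 22.1
eef_pos: [0.5147, 0.139, 0.1032]
orientation: [[-0.992, 0.002, 0.123], [-0.123, 0.0, -0.992], [-0.002, -1.0, 0.0]]
contact_force: [3.9, 0.2, 3.4]
opening: 0.0099
```

Emit:
servo_tool([
  {"dx": 0,"dy": -0.0003,"dz": 0,"yaw": 0,"claw": 0},
  {"dx": 0,"dy": 0,"dz": 0,"yaw": 0,"claw": 0},
  {"dx": 0,"dy": 0,"dz": 0,"yaw": 0,"claw": 0},
])

```text
time: 22.4
eef_pos: [0.5146, 0.139, 0.1034]
orientation: [[-0.992, 0.002, 0.123], [-0.123, 0.0, -0.992], [-0.002, -1.0, 0.0]]
contact_force: [4.7, 0.5, 2.3]
opening: 0.0097
```

Net push is now about 4 N, the spring preload. Relaxing the sideways offset and the last push.

Emit:
servo_tool([
  {"dx": -0.0004,"dy": -0.0002,"dz": 0,"yaw": 0,"claw": 0},
  {"dx": -0.0004,"dy": -0.0002,"dz": 0,"yaw": 0,"claw": 0},
  {"dx": 0,"dy": 0,"dz": 0,"yaw": 0,"claw": 0},
  {"dx": 0,"dy": 0,"dz": 0,"yaw": 0,"claw": 0},
])

```text
time: 22.8
eef_pos: [0.5146, 0.1391, 0.1035]
orientation: [[-0.992, -0.0, 0.124], [-0.124, -0.0, -0.992], [0.0, -1.0, 0.0]]
contact_force: [3.3, -0.2, 4.3]
opening: 0.0099
```

```bash
python3 to.py 0.5165 0.138 0.1045
```

```text
p [0.5146 0.1391 0.1035] zang -1.4469718155677362 local delta [-0.0017 -0.001   0.0013] F [ 3.3208 -0.1538  4.2617] tq [ 0.0032 -0.931  -0.0253] open 0.00986563900894149 t 22.8 q [ 0.0511  0.0917  1.9312 -0.0001  1.119   1.4982] tilt [-0.0003 -0.0001 -1.    ]
```

Emit:
servo_tool([
  {"dx": -0.0004,"dy": -0.0004,"dz": 0,"yaw": 0,"claw": 0},
  {"dx": 0,"dy": -0.0003,"dz": 0,"yaw": 0,"claw": 0},
  {"dx": 0,"dy": 0,"dz": 0,"yaw": 0,"claw": 0},
  {"dx": 0,"dy": 0,"dz": 0,"yaw": 0,"claw": 0},
])

```text
time: 23.2
eef_pos: [0.5147, 0.1391, 0.1039]
orientation: [[-0.992, -0.001, 0.124], [-0.124, -0.0, -0.992], [0.001, -1.0, 0.0]]
contact_force: [2.5, -0.9, 1.1]
opening: 0.0097
```

```bash
python3 to.py 0.5165 0.138 0.1045
```

```text
p [0.5147 0.1391 0.1039] zang -1.4469619292651275 local delta [-0.0017 -0.0006  0.0013] F [ 2.4739 -0.8873  1.0657] tq [-0.1087 -0.7273  0.0602] open 0.009736410789692259 t 23.2 q [ 0.0512  0.0918  1.9303 -0.0001  1.1206  1.4982] tilt [-0.0011 -0.0002 -1.    ]
```

Emit:
servo_tool([
  {"dx": -0.0003,"dy": -0.0003,"dz": 0,"yaw": 0,"claw": 0},
  {"dx": 0,"dy": 0,"dz": 0,"yaw": 0,"claw": 0},
  {"dx": 0,"dy": 0,"dz": 0,"yaw": 0,"claw": 0},
], squeeze=12)

```text
time: 23.5
eef_pos: [0.5147, 0.1392, 0.1039]
orientation: [[-0.992, -0.002, 0.124], [-0.124, -0.0, -0.992], [0.002, -1.0, -0.0]]
contact_force: [2.2, -0.4, -2.0]
opening: 0.0099
```

Emit:
servo_tool([
  {"dx": 0,"dy": 0,"dz": 0,"yaw": 0,"claw": 0},
  {"dx": 0,"dy": 0,"dz": 0,"yaw": 0,"claw": 0},
  {"dx": 0,"dy": 0,"dz": 0,"yaw": 0,"claw": 0.014},
  {"dx": 0,"dy": 0,"dz": 0,"yaw": 0,"claw": 0.02},
  {"dx": 0,"dy": 0,"dz": 0,"yaw": 0,"claw": 0.03},
  {"dx": 0,"dy": 0,"dz": 0,"yaw": 0,"claw": 0.03},
  {"dx": 0,"dy": 0,"dz": 0,"yaw": 0,"claw": 0.03},
  {"dx": 0,"dy": 0,"dz": 0,"yaw": 0,"claw": 0.03},
], squeeze=4)

```text
time: 24.3
eef_pos: [0.5154, 0.1392, 0.1046]
orientation: [[-0.992, -0.0, 0.123], [-0.123, 0.0, -0.992], [0.0, -1.0, -0.0]]
contact_force: [-0.2, 0.2, 0.3]
opening: 0.03
```

```bash
python3 to.py 0.5165 0.138 0.1045
```

```text
p [0.5154 0.1392 0.1046] zang -1.44700784883501 local delta [-0.0009  0.0001  0.0013] F [-0.2195  0.2015  0.2752] tq [ 0.071  -0.0066  0.043 ] open 0.030027389671373406 t 24.3 q [0.0513 0.0918 1.9288 0.0001 1.1211 1.4983] tilt [-0.0001  0.0001 -1.    ]
```

Released. Rising clear, then checking.

Emit:
servo_tool([
  {"dx": 0,"dy": -0.01,"dz": 0,"yaw": 0,"claw": 0.03},
  {"dx": 0,"dy": -0.015,"dz": 0,"yaw": 0,"claw": 0.03},
  {"dx": 0,"dy": -0.02,"dz": 0,"yaw": 0,"claw": 0.03},
  {"dx": 0,"dy": -0.02,"dz": 0,"yaw": 0,"claw": 0.03},
  {"dx": 0,"dy": -0.03,"dz": 0,"yaw": 0,"claw": 0.03},
  {"dx": 0,"dy": -0.03,"dz": 0,"yaw": 0,"claw": 0.03},
  {"dx": 0,"dy": -0.03,"dz": 0,"yaw": 0,"claw": 0.03},
  {"dx": 0.03,"dy": 0,"dz": 0,"yaw": 0,"claw": 0.03},
  {"dx": 0.03,"dy": 0,"dz": 0,"yaw": 0,"claw": 0.03},
  {"dx": 0.03,"dy": 0,"dz": 0,"yaw": 0,"claw": 0.03},
  {"dx": 0.03,"dy": 0,"dz": 0,"yaw": 0,"claw": 0.03},
  {"dx": 0,"dy": 0,"dz": 0,"yaw": 0,"claw": 0.03},
  {"dx": 0,"dy": 0,"dz": 0,"yaw": 0,"claw": 0.03},
])

```text
time: 25.6
eef_pos: [0.3967, 0.1244, 0.2611]
orientation: [[-0.992, 0.003, 0.123], [-0.123, 0.0, -0.992], [-0.003, -1.0, 0.0]]
contact_force: [-0.1, -0.1, 0.1]
opening: 0.0299
```

```bash
python3 - <<'E'
from h import *
np.set_printoptions(precision=4,suppress=True)
o=[]
for n,(x,y) in(("side",(245,160)),("top",(240,155))):
    im,d=vision.get_image(n); np.savez(n+"9.npz",im=im,d=d); cv2.imwrite(f"pics/{n}9.png",im)
    o.append(cv2.resize(im[y:y+105,x:x+78],None,fx=5,fy=5,interpolation=cv2.INTER_CUBIC))
    P=cloud(n,d); m=(P[...,0]>.49)&(P[...,0]<.545)&(P[...,1]>.11)&(P[...,1]<.165)&(P[...,2]>.1)&(P[...,2]<.2)
    q=P[m]; print(n,m.sum(),q.mean(0),np.percentile(q[:,2],[5,50,90,97,100]))
    m=(P[...,0]>.45)&(P[...,0]<.57)&(P[...,1]>.03)&(P[...,1]<.11)&(P[...,2]>.078)&(P[...,2]<.1); print("bar z",m.sum(),np.percentile(P[m][:,2],[50,90,97]))
    P0=cloud(n,np.load(n+"0.npz")["d"]);m=(P0[...,0]>.45)&(P0[...,0]<.57)&(P0[...,1]>.03)&(P0[...,1]<.11)&(P0[...,2]>.078)&(P0[...,2]<.1); print("bar z before",m.sum(),np.percentile(P0[m][:,2],[50,90,97]))
cv2.imwrite("pics/end.png",np.hstack(o))
G=np.array([.5155,.1385,.119]); 
for n in("side","top"): print(n,proj(n,G+[0,0,.023]),proj(n,G),proj(n,G-[0,0,.023]))
E
```

```text
side 257 [0.5129 0.1424 0.1235] [0.1028 0.124  0.1406 0.1412 0.1426]
bar z 115 [0.0859 0.089  0.0894]
bar z before 128 [0.0865 0.0886 0.0895]
top 71 [0.5165 0.1359 0.1355] [0.1118 0.1391 0.1426 0.1434 0.1477]
bar z 176 [0.0866 0.0905 0.0922]
bar z before 172 [0.0864 0.0903 0.092 ]
side (np.float64(282.1171282654743), np.float64(199.9125981836441)) (np.float64(282.8567864158135), np.float64(208.3436922387326)) (np.float64(283.5762842003344), np.float64(216.54498562128063))
top (np.float64(271.2476496194072), np.float64(192.3593887933471)) (np.float64(272.2226050525378), np.float64(193.7969073322129)) (np.float64(273.16256440993004), np.float64(195.18282606871654))
```

View pics/end.png

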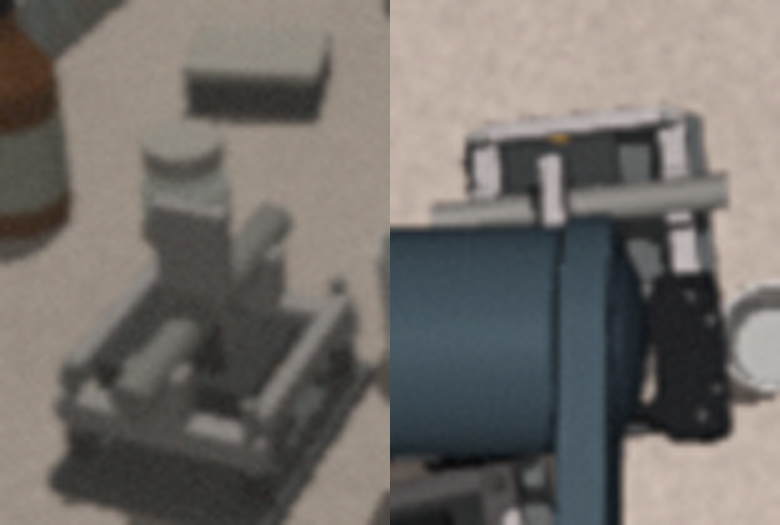

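View pics/side9.png

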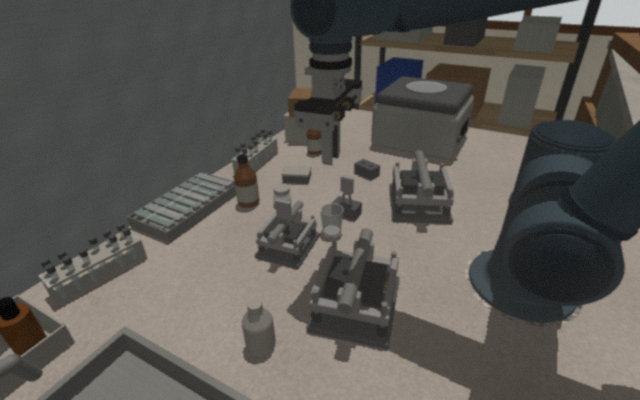

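Both views show the tab standing upright on the bar: tab top at 0.141–0.143 m against 0.142 expected home, with the bar back at its starting height. The bystanders and narrow clamp are unmoved. Handing in.

```bash
python3 -c "
from cell import order
print(order.finish_job())"
```

```text
the job is handed in; nothing more can be done
None
```

The wide clamp is home on the bar of the smallest stand and let go, and I handed the job in at about 26 s of the 72 s allowed. The hand-in gives no verdict.

**What I did:** I took the wide clamp from its block, regripping once because the first grip was too high on the tab. The plate holes were about 9 mm off mid-length along the bar. I lowered the legs astride the bar and felt them into the holes in 1 mm steps. I then pressed to a net push of about 22 N, which puts the cradle about 7 mm down. Before opening the fingers I eased that to nearly nothing.

**Last checks:**
- **Clamp height:** the tab top measured 0.141 m (side view) and 0.143 m (top view), where 0.142 m is expected when home. Depth noise is 1–2 mm, so the 2 mm height margin rests mainly on the push test. There, force rose only at the cradle's own stiffness, past the plungers' 19 N maximum.
- **Cradle:** the bar is back at its starting height to within 1 mm.
- **Position:** at release the tool was about 1 mm from the bar's centre line and about 10 mm from mid-length, and square to the bar.
- **Other things on the bench:** the narrow clamp and the bystanders look unmoved by eye; I did not measure them.
- **Disagreement:** a sideways force of up to 8 N along x appeared while pressing. It was gone after letting go.

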